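# Kit the parts of a circuit board in soldering order

### The job

Lay out the four loose parts for the circuit board in soldering order along the rail of black dishes: stand one part upright in the middle of each dish, the lowest part in the dish next to the brown circuit board, then rising in height to the tallest in the dish next to the purple toy shell. Leave the circuit board in its holder and the toy shell where they are.

Things in the scene. Friction and masses are not known exactly. Their poses are not given: they have to be found in the camera images.
- relay: orange power relay, a box 32 (x) x 27 (y) x 20 (z) mm with a black foot and a white patch on top, 23.5 mm tall in all on four short pins; 26 g. Grip it across its 27 mm width (y). Origin: centre of the footprint at the tips of its pins (the pins raise the body 3.5 mm). z up. It stands loose on the 3 mm thick green mat, its middle at least 80 mm from those of the other parts.
- film_capacitor: light grey box-shaped film capacitor, 32 (x) x 18 (y) x 30 (z) mm, 33.5 mm tall in all on four short pins; 30 g. Grip it across its 18 mm width (y). Origin: centre of the footprint at the tips of its pins (the pins raise the body 3.5 mm). z up. It stands loose on the 3 mm thick green mat, its middle at least 80 mm from those of the other parts.
- transformer: small mains transformer: dark steel core 40 (x) x 16 (y) mm with a yellow-taped coil 26 (x) x 32 (y) mm standing out in the middle, 43.5 mm tall in all on four short pins; 160 g. Grip it across the 40 mm ends of the core (x), which are plain from 7.5 to 43.5 mm up. Origin: centre of the footprint at the tips of its pins (the pins raise the body 3.5 mm). z up. It stands loose on the 3 mm thick green mat, its middle at least 80 mm from those of the other parts.
- electrolytic: large blue can capacitor with an aluminium top, a round can of 30 mm diameter, 57.5 mm tall in all on four short pins; 60 g. Grip it across its diameter, any way round. Origin: centre of the footprint at the tips of its pins (the pins raise the body 3.5 mm). z up. It stands loose on the 3 mm thick green mat, its middle at least 80 mm from those of the other parts.
- dish_a: black square parts dish with a dark grey rim, at the left (+y) end of the row of four as seen from the robot; clipped on the aluminium rail and fixed. 66 x 66 mm outside, 61 x 61 mm inside, floor 2.5 mm thick, rim only 6 mm high overall. Origin: centre of its underside (9 mm above the bench top; so the dish floor is about 11.5 mm and its rim 15 mm above the bench). x across the row, y along the row towards dish_a, z up. Dishes sit 68 to 84 mm apart, centre to centre.
- dish_b: black square parts dish with a dark grey rim, second from the left (+y) end; clipped on the aluminium rail and fixed. 66 x 66 mm outside, 61 x 61 mm inside, floor 2.5 mm thick, rim only 6 mm high overall. Origin: centre of its underside (9 mm above the bench top; so the dish floor is about 11.5 mm and its rim 15 mm above the bench). x across the row, y along the row towards dish_a, z up. Dishes sit 68 to 84 mm apart, centre to centre.
- dish_c: black square parts dish with a dark grey rim, third from the left (+y) end; clipped on the aluminium rail and fixed. 66 x 66 mm outside, 61 x 61 mm inside, floor 2.5 mm thick, rim only 6 mm high overall. Origin: centre of its underside (9 mm above the bench top; so the dish floor is about 11.5 mm and its rim 15 mm above the bench). x across the row, y along the row towards dish_a, z up. Dishes sit 68 to 84 mm apart, centre to centre.
- dish_d: black square parts dish with a dark grey rim, at the right (-y) end; clipped on the aluminium rail and fixed. 66 x 66 mm outside, 61 x 61 mm inside, floor 2.5 mm thick, rim only 6 mm high overall. Origin: centre of its underside (9 mm above the bench top; so the dish floor is about 11.5 mm and its rim 15 mm above the bench). x across the row, y along the row towards dish_a, z up. Dishes sit 68 to 84 mm apart, centre to centre.
- board: brown circuit board with white part outlines, held level in a black and aluminium board holder just beyond one end of the row of dishes (the left, by dish_a, or the right, by dish_d: it changes). About 118 (x) x 92 (y) mm, 34 mm tall, loose, 700 g. Origin: centre of its underside on the mat; z up.
- toy_shell: purple half of an opened plastic toy, a shallow open box 106 (x) x 88 (y) x 24 mm with a black speaker inside, just beyond the other end of the row; loose, 350 g. Origin: centre of its underside on the mat; z up.

How it is judged (in metres and radians):
At the end, for the whole second after the job is handed in: Counted from the dish next to the circuit board: relay, film capacitor, transformer, electrolytic, each within 15 mm of the middle of its dish, standing on the dish floor (pin tips less than 6 mm above the dish's underside), upright within 0.12 rad and at rest (((y of board in the frame of dish_b above 0 m and horizontal distance between relay and dish_a below 0.015 m and z of relay in the frame of dish_a between 0 and 0.006 m and horizontal distance between film_capacitor and dish_b below 0.015 m and z of film_capacitor in the frame of dish_b between 0 and 0.006 m and horizontal distance between transformer and dish_c below 0.015 m and z of transformer in the frame of dish_c between 0 and 0.006 m and horizontal distance between electrolytic and dish_d below 0.015 m and z of electrolytic in the frame of dish_d between 0 and 0.006 m) or (y of board in the frame of dish_b below 0 m and horizontal distance between relay and dish_d below 0.015 m and z of relay in the frame of dish_d between 0 and 0.006 m and horizontal distance between film_capacitor and dish_c below 0.015 m and z of film_capacitor in the frame of dish_c between 0 and 0.006 m and horizontal distance between transformer and dish_b below 0.015 m and z of transformer in the frame of dish_b between 0 and 0.006 m and horizontal distance between electrolytic and dish_a below 0.015 m and z of electrolytic in the frame of dish_a between 0 and 0.006 m)) and angle between each of relay, film_capacitor, transformer, electrolytic's own z axis and vertical below 0.12 rad and linear speed of each of relay, film_capacitor, transformer, electrolytic below 0.02 m/s); the robot touches nothing.
It fails at once if the circuit board in its holder was shifted by more than 20 mm (distance of board from where it was at the start of the episode above 0.02 m).
It fails at once if the purple toy shell was shifted by more than 20 mm (distance of toy_shell from where it was at the start of the episode above 0.02 m).
It also fails if it takes over 96 s, if anything falls off the work surface, if the arm or the gripper's body presses on something with over 40 N, if the wrist force passes 120 N, or if a joint passes its speed limit or range.

### The arm

A 7-joint arm with a two-finger parallel gripper is mounted at the origin on the work surface. World frame = base frame: x ahead of the robot, y to its left, z up, the work surface at z = 0. Lengths are in m, angles in degrees, forces in N, time in s.
With the tool pointing down it reaches from about 0.425 to 0.875 m from the base axis. Payload 4.7 kg.
Tool frame: the origin (TCP) lies midway between the tips of the shut fingers; the grasp point (between the pads) lies 19 mm behind it (env.grip_depth is the distance from the TCP to the grasp point, in m); z points along the fingers, y is the line along which they close (so a half turn about z gives the same grasp; the last joint's range is limited). The gripper opens to 87 mm and grips with 3 to 60 N. Pads are 19 mm wide; open, the fingers measure 117 mm over their backs; the gripper's body (75 mm by 190 mm) begins 51 mm behind the grasp point.
Start: joints at [-75.109, 18.392, -4.016, 83.108, 1.295, 78.541, -3.26], TCP at [0.158, 0.63, 0.199] pointing down, gripper open.
Joint ranges: [-163.93, 163.93], [-17.29, 119.83], [-79.2, 71.16], [3.27, 140.29], [-89.18, 269.18], [5.43, 117.66], [-154.24, 154.24]. Speed limits (degrees/s): [147.25, 147.25, 180, 180, 180, 180, 180].

### API

Orientations are given as [roll, pitch, yaw] about the fixed x, y, z axes, in that order (R = Rz(yaw) Ry(pitch) Rx(roll)).
In Python, from cell import get_obs, optics, env, nets gives the robot as it stands.
- The arm moves only by the shell command python3 -m creep 'ROWS' [FORCE]. ROWS is JSON, a list of rows, each an object of numbers: "wx", "wy", "wz": the turn, a rotation vector about the tool's x, y, z in degrees; "tx", "ty", "tz": the shift along the tool's x, y, z in mm; "gripper": the opening, from -1 (shut) to 1 (fully open). A call has 1 to 5 rows; each row is the pose to reach, as a shift and turn from the pose commanded when the call began, along the tool's axes at that moment; what a row does not reach only later rows make up. A row lasts 1/12 s, in which the tool goes at most 41.7 mm and 7.16 degrees, less where a joint would pass 70% of its speed; a pose out of reach is approached as far as the arm can. A call with a gripper value outside its range is refused whole. The fingers move at their own pace and stop on an object; FORCE is the grip in N (left out, the last holds). Time passes only in rows, so rows that repeat a pose let the fingers close. It gives the time, the measured TCP pose, the force, the opening and the grip force at its end, in the units of the state.
- get_obs(): the state, without advancing time (a new reading comes with each control period).
- optics.read_camera(name): name is "scene" or "side" or "wrist"; returns (picture, depth): 480x640x3 uint8, red, green, blue; 480x640 float32, m along the optical axis (not along the pixel's ray), 0 where there is no reading.
- optics.camera_info(name): a dict with "fovy" (degrees; the focal length in pixels is half the picture's height over the tangent of half this angle, whatever the lens; pixels are square), "cx", "cy" (the principal point, pixels), "R" (3x3) and "t" (3): a world point X has camera coordinates R X + t; the wrist camera has in their place "tool_from_camera" (4x4, takes a point from camera to tool coordinates, whose origin is the TCP and whose axes are the flange's). Camera axes: x right, y down, z forward; pixel columns grow to the right and rows downward; lengths in m; the calibration is good to about 2 mm. A picture is of the moment at which its call begins: read the wrist's pose just before it. camera_info takes no time and is no camera call.
- env.sign_off(): hands the job in; it is judged then, once.
Trained networks look in the newest picture that a camera, given by its name, has taken for a name from the list of things; names that differ only in an ending like _2 or _b are one class to them, and where a whole thing is asked for, a point or a joint stands for the part that bears it (a point fixed in the world has none). Each returns a list of dicts, best first, with "confidence" (0 to 1); they miss things now and then, are a little off and sometimes report something else, mostly with a low value. They report only what shows in the picture. A call takes as long as a camera call.
- nets.look_for(query, camera): "point" ([x, y, z] in m, in world coordinates, good to about 4 mm: the middle of the surface that is visible of it).
- nets.place_of(query, camera): "point" ([x, y, z] in m, in world coordinates, good to about 4 mm: a listed point, or the origin of a listed thing).
The state is a dict: "time_s": time; "qpos": joint angles; "joint_velocities": joint speeds; "effort": joint torques, N m; "tool_pos": TCP position; "tool_rot": TCP orientation; "force": force on the tool from outside, world axes, zero at the start; "wrist_torque": the same for the moment, N m; "grip_width": finger opening in m; "grasp_force": force on a finger pad.
Only numpy, scipy, OpenCV 4.12 (cv2) and the standard library are available. Lean on these libraries where they do the work, as an engineer would, in place of code of your own. Each camera call takes 0.05 s, during which the arm holds its last target. There are 200 camera calls.

## Working session

There is one attempt and no reset: what is moved stays moved. The work goes in short steps, Python scripts to look and compute and a shell command to move; the robot and the scene stay as the last step left them, time stands still between calls to the robot, and variables do not carry over. Pictures are saved under pics/ and viewed, at most 14 in all, crops included, and the job is handed in when it is done.

```bash
mkdir -p pics; ls
cat > h.py <<'E'
import numpy as np,cv2,math
from scipy.spatial.transform import Rotation as Ro
from cell import get_obs,optics,env,nets
def cloud(name):
    o=get_obs(); im,d=optics.read_camera(name); c=optics.camera_info(name)
    f=240/math.tan(math.radians(c["fovy"])/2)
    v,u=np.mgrid[:480,:640]
    P=np.stack([(u-c["cx"])/f*d,(v-c["cy"])/f*d,d],-1)
    if "R" in c: P=(P-np.array(c["t"]))@np.array(c["R"])
    else:
        T=np.array(c["tool_from_camera"]); P=P@T[:3,:3].T+T[:3,3]
        P=P@Ro.from_euler('xyz',o["tool_rot"],degrees=True).as_matrix().T+np.array(o["tool_pos"])
    P[d<=0]=np.nan
    return im,P
def save(im,n): cv2.imwrite("pics/"+n,im[...,::-1])
E
python3 - <<'E'
from h import *
print(get_obs())
for n in("scene","side"):
    im,P=cloud(n); save(im,n+"0.png"); np.save(n+"0.npy",P)
    for q in("relay","film_capacitor","transformer","electrolytic","dish_a","board","toy_shell"):
        print(n,q,[(np.round(r["point"],3).tolist(),round(r["confidence"],2)) for r in nets.place_of(q,n)][:5])
E
```

```text
pics
{'time_s': 0.0, 'qpos': array([-75.10726451,  18.43996263,  -4.01282421,  83.17647752,
         1.29305485,  78.53883021,  -3.26222046]), 'joint_velocities': array([-0.10989925,  0.01074944, -0.06043987, -0.0163233 ,  0.12605599,
       -0.0610503 ,  0.1045244 ]), 'effort': array([ 3.17886761e-04, -4.91275370e+01, -4.03599562e-01, -3.12531137e+01,
       -6.39740028e-02,  4.36791277e-02,  1.74904685e-04]), 'tool_pos': array([0.15810478, 0.62985807, 0.19743712]), 'tool_rot': array([-1.79889852e+02,  4.67967946e-03,  1.65911876e+02]), 'force': array([ 0.75079133, -0.15665426,  0.3399224 ]), 'wrist_torque': array([-0.01862876, -0.00614468, -0.00873252]), 'grasp_force': 0.0, 'grip_width': 0.08707098023750241}
scene relay [([0.49, 0.062, -0.002], 0.57)]
scene film_capacitor [([0.475, 0.158, 0.003], 0.71)]
scene transformer [([0.47, -0.065, 0.002], 0.81)]
scene electrolytic [([0.481, -0.171, 0.003], 0.84), ([0.655, -0.093, 0.009], 0.55)]
scene dish_a [([0.636, 0.061, 0.01], 0.9), ([0.64, -0.014, 0.009], 0.8), ([0.657, -0.093, 0.007], 0.77), ([0.63, 0.133, 0.012], 0.61), ([0.712, -0.223, 0.005], 0.16)]
scene board [([0.711, -0.22, 0.004], 0.95)]
scene toy_shell [([0.643, 0.279, 0.004], 0.67)]
side relay [([0.485, 0.064, -0.0], 0.92), ([0.634, 0.13, 0.011], 0.4)]
side film_capacitor [([0.482, 0.157, 0.004], 0.68)]
side transformer [([0.464, -0.061, 0.004], 0.61), ([0.65, -0.091, 0.006], 0.46)]
side electrolytic [([0.481, -0.169, 0.002], 0.84)]
side dish_a [([0.631, 0.054, 0.011], 0.94), ([0.64, -0.016, 0.012], 0.9), ([0.634, 0.13, 0.01], 0.86), ([0.652, -0.091, 0.005], 0.6)]
side board [([0.706, -0.22, 0.002], 0.88), ([0.468, -0.064, 0.003], 0.72)]
side toy_shell [([0.641, 0.277, 0.006], 0.68)]
```

Run:
```python
from h import *
print(get_obs()["time_s"])
N={}
for n in("scene","side"):
    P=np.load(n+"0.npy").reshape(-1,3); im=cv2.imread(f"pics/{n}0.png").reshape(-1,3)
    N[n]=P
    # ortho 1mm; rows: x from .80 down to .40 ; cols y from .35 to -.30
    O=np.zeros((400,650,3),np.uint8); Z=np.full((400,650),-9.)
    k=np.isfinite(P).all(1); 
    for p,c in sorted(zip(P[k],im[k]),key=lambda a:a[0][2]):
        r,q=int((.8-p[0])*1000),int((.35-p[1])*1000)
        if 0<=r<400 and 0<=q<650 and p[2]<.1: O[r,q]=c
    O=cv2.dilate(O,np.ones((2,2)))
    cv2.imwrite(f"pics/ortho_{n}.png",O)
for q,c,h in(("relay",(.487,.063),.0265),("film",(.479,.158),.0365),("trafo",(.467,-.063),.0465),("elec",(.481,-.170),.0605)):
    for n,P in N.items():
        k=(np.hypot(P[:,0]-c[0],P[:,1]-c[1])<.04)&(abs(P[:,2]-h)<.004)
        if k.sum()<10: print(q,n,"few",k.sum());continue
        r=cv2.minAreaRect((P[k,:2]*1000).astype(np.float32)); print(q,n,k.sum(),np.round(np.median(P[k,2]),4),np.round(r[0],1),np.round(r[1],1),round(r[2],1))
```

```text
0.8
relay scene 141 0.0263 [490.7  64.3] [28.6 41.7] 48.0
relay side 300 0.0268 [487.9  63.8] [27.7 33.4] 41.6
film scene 97 0.0361 [476.3 157.2] [32.7 22.3] 38.9
film side 262 0.0369 [473.3 155.1] [32.7 19.1] 34.0
trafo scene 134 0.0459 [468.8 -62.3] [44.8 28.8] 15.7
trafo side 231 0.0463 [466.3 -61.9] [40.4 31.5] 22.5
elec scene 122 0.0607 [ 482.6 -169.4] [27.7 29.8] 71.7
elec side 156 0.0612 [ 478.8 -169. ] [29.2 27.6] 11.0
```

View pics/scene0.png

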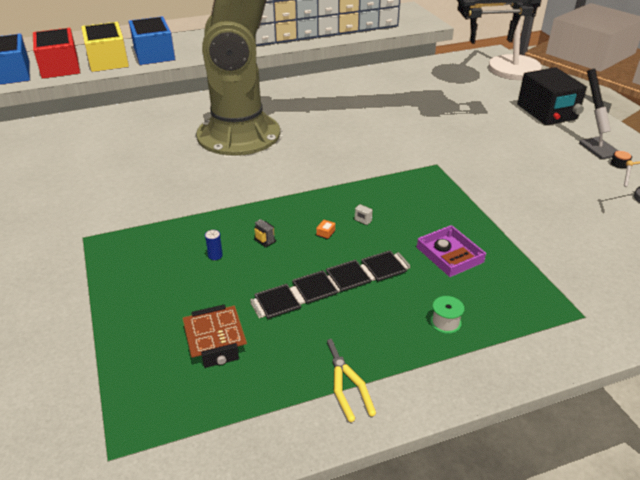

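View pics/ortho_scene.png

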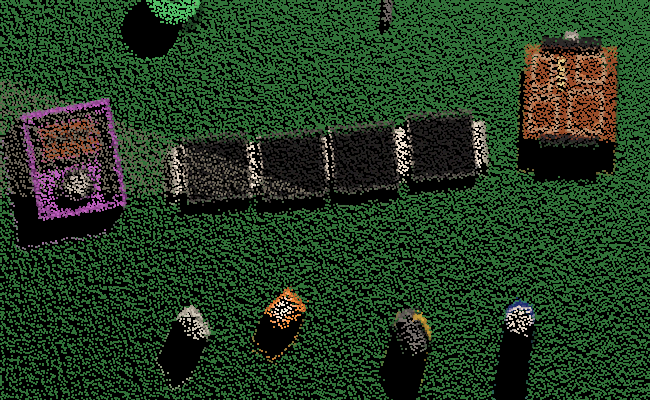

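The scene picture shows the board at pixel (215,335), which is the -y end next to dish_d, and the shell at (452,250) by dish_a. So relay→d, film→c, transformer→b and electrolytic→a. The ortho map shows the four dishes near (442,150), (364,160), (292,167) and (216,170), which agrees with the networks. I'll go above the film capacitor and look from there.

```bash
cat >> h.py <<'E'
def plan(x,y,z,yaw,n=1):
    "n calls from the measured pose to the target; prints shift (mm) and turn (deg) in each call's tool axes"
    o=get_obs(); p=np.array(o["tool_pos"])*1000; R=Ro.from_euler('xyz',o["tool_rot"],degrees=True)
    g=np.array([x,y,z])*1000; G=Ro.from_euler('xyz',[180,0,yaw],degrees=True)
    w=(R.inv()*G).as_rotvec(degrees=True)
    for i in range(n):
        Ri=R*Ro.from_rotvec(w*i/n,degrees=True)
        print("t",np.round(Ri.inv().apply((g-p)/n),1),"w",np.round(w/n,1))
E
python3 -c "
from h import *
plan(.47,.13,.20,130,3)"
```

```text
t [-141.4 -136.5   -0.5] w [ 0. -0. 12.]
t [-166.7 -104.2   -0.5] w [ 0. -0. 12.]
t [-184.6  -67.4   -0.5] w [ 0. -0. 12.]
```

```bash
python3 -m creep '[{"tx":-28,"ty":-27,"wz":2.4},{"tx":-57,"ty":-55,"wz":5},{"tx":-85,"ty":-82,"wz":7},{"tx":-113,"ty":-109,"wz":10},{"tx":-141,"ty":-136,"wz":12}]'
python3 -m creep '[{"tx":-33,"ty":-21,"wz":2.4},{"tx":-67,"ty":-42,"wz":5},{"tx":-100,"ty":-63,"wz":7},{"tx":-133,"ty":-83,"wz":10},{"tx":-167,"ty":-104,"wz":12}]'
python3 -m creep '[{"tx":-37,"ty":-14,"wz":2.4},{"tx":-74,"ty":-27,"wz":5},{"tx":-111,"ty":-40,"wz":7},{"tx":-148,"ty":-54,"wz":10},{"tx":-185,"ty":-67,"wz":12}]'
python3 -m creep '[{},{}]'
python3 - <<'E'
from h import *
im,P=cloud("wrist"); save(im,"w1.png"); np.save("w1.npy",P)
for q in("film_capacitor","relay","dish_a"): print(q,[(np.round(r["point"],3).tolist(),round(r["confidence"],2)) for r in nets.place_of(q,"wrist")][:5])
E
```

```text
film_capacitor []
relay []
dish_a []validation failed for argument at $[0]...
validation failed for argument at $[0]...
validation failed for argument at $[0]...
validation failed for argument at $[0]...
```

View pics/w1.png

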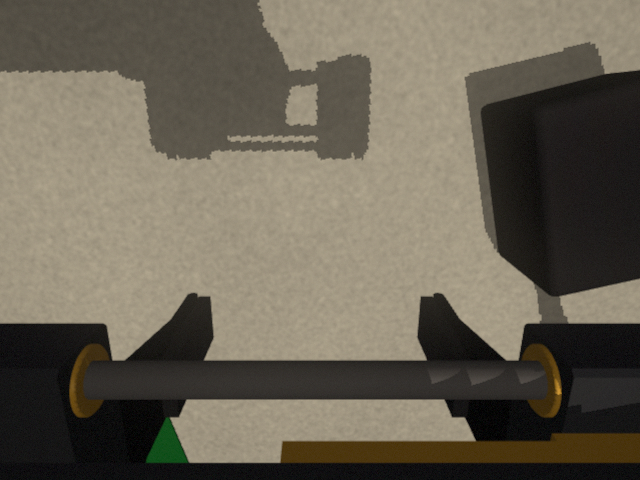

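The moves were refused, so the picture only shows the start position: open fingers at (180,350) and (450,350) over bare bench. I'll give every key in each row.

```bash
python3 -m creep '[{"wx":0,"wy":0,"wz":2.4,"tx":-28,"ty":-27,"tz":0,"gripper":1},{"wx":0,"wy":0,"wz":5,"tx":-57,"ty":-55,"tz":0,"gripper":1},{"wx":0,"wy":0,"wz":7,"tx":-85,"ty":-82,"tz":0,"gripper":1},{"wx":0,"wy":0,"wz":10,"tx":-113,"ty":-109,"tz":0,"gripper":1},{"wx":0,"wy":0,"wz":12,"tx":-141,"ty":-136,"tz":0,"gripper":1}]' && python3 -m creep '[{"wx":0,"wy":0,"wz":2.4,"tx":-33,"ty":-21,"tz":0,"gripper":1}]'; python3 -c "
from h import *; o=get_obs(); print(o['tool_pos'],o['tool_rot'],o['time_s']);plan(.47,.13,.20,130,2)"
```

```text
time_s: 1.42
tool_pos: [0.2626, 0.4626, 0.1987]
tool_rot: [180.0, -0.0, 153.8]
force: [0.3, 0.2, 0.9]
grip_width: 0.0871
grasp_force: 0.0
time_s: 1.5
tool_pos: [0.2831, 0.4292, 0.1988]
tool_rot: [180.0, -0.0, 151.4]
force: [0.5, 0.1, 1.0]
grip_width: 0.0866
grasp_force: 0.0
[0.28307989 0.42923247 0.19878832] [ 1.79955053e+02 -4.37038162e-03  1.51417251e+02] 1.5
t [-153.7  -86.7   -0.7] w [ 0.  -0.  10.7]
t [-167.1  -56.6   -0.6] w [ 0.  -0.  10.7]
```

```bash
python3 -m creep '[{"wx":0,"wy":0,"wz":2.5,"tx":-38,"ty":-22,"tz":0,"gripper":1},{"wx":0,"wy":0,"wz":5,"tx":-77,"ty":-43,"tz":0,"gripper":1},{"wx":0,"wy":0,"wz":8,"tx":-115,"ty":-65,"tz":0,"gripper":1},{"wx":0,"wy":0,"wz":11,"tx":-154,"ty":-87,"tz":0,"gripper":1},{"wx":0,"wy":0,"wz":11,"tx":-154,"ty":-87,"tz":0,"gripper":1}]'>/dev/null && python3 -m creep '[{"wx":0,"wy":0,"wz":5,"tx":-40,"ty":-14,"tz":0,"gripper":1},{"wx":0,"wy":0,"wz":8,"tx":-80,"ty":-28,"tz":0,"gripper":1},{"wx":0,"wy":0,"wz":10,"tx":-120,"ty":-42,"tz":0,"gripper":1},{"wx":0,"wy":0,"wz":11,"tx":-160,"ty":-57,"tz":0,"gripper":1},{"wx":0,"wy":0,"wz":11,"tx":-167,"ty":-57,"tz":0,"gripper":1}]'
python3 - <<'E'
from h import *
im,P=cloud("wrist"); save(im,"w2.png"); np.save("w2.npy",P)
c=optics.camera_info("wrist"); print(np.round(c["tool_from_camera"],3),c["fovy"])
for q in("film_capacitor","relay","dish_a"): print(q,[(np.round(r["point"],3).tolist(),round(r["confidence"],2)) for r in nets.place_of(q,"wrist")][:5])
print(np.round(P[::120,::160],3))
E
```

```text
time_s: 2.33
tool_pos: [0.4718, 0.1232, 0.1992]
tool_rot: [180.0, 0.2, 128.9]
force: [-0.5, -1.1, 0.3]
grip_width: 0.087
grasp_force: 0.0
[[-0.001 -0.952 -0.307  0.087]
 [ 1.    -0.001 -0.002  0.001]
 [ 0.001 -0.307  0.952 -0.186]
 [ 0.     0.     0.     1.   ]] 58.47141450641689
film_capacitor [([0.474, 0.153, 0.003], 0.59), ([0.637, 0.056, 0.007], 0.5)]
relay [([0.486, 0.064, 0.005], 0.93)]
dish_a [([0.632, 0.134, 0.008], 0.96), ([0.636, 0.056, 0.004], 0.91), ([0.644, -0.013, 0.006], 0.67)]
[[[ 0.173  0.095  0.001]
  [ 0.272  0.175 -0.001]
  [ 0.371  0.255  0.   ]
  [ 0.47   0.334  0.002]]

 [[ 0.213  0.01  -0.002]
  [ 0.322  0.098  0.002]
  [ 0.429  0.184  0.002]
  [ 0.536  0.27   0.003]]

 [[ 0.263 -0.09  -0.001]
  [ 0.381  0.007  0.003]
  [ 0.497  0.1    0.003]
  [ 0.614  0.194  0.002]]

 [[ 0.4    0.117  0.313]
  [ 0.427  0.103  0.269]
  [ 0.579 -0.     0.003]
  [ 0.503  0.166  0.272]]]
```

View pics/w2.png

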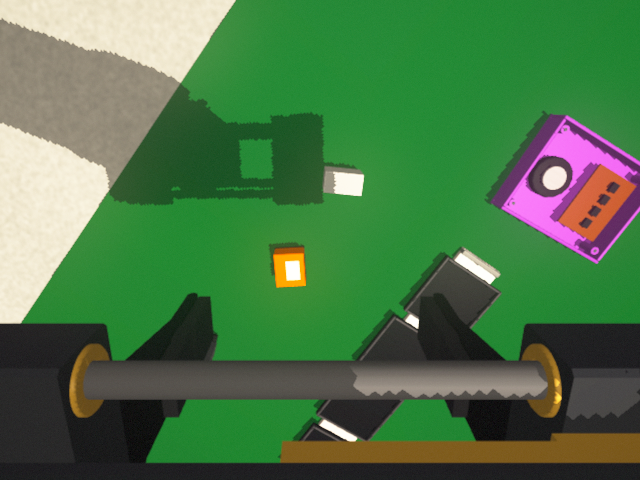

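The wrist view shows the film capacitor at (345,181), the relay at (289,268), the upper dishes around (455,290), and the shell at the right. Next I'll fit the top faces and dishes from depth.

```bash
cat >> h.py <<'E'
def top(P,c,h,r=.035,tol=.003):
    Q=P.reshape(-1,3); k=(np.hypot(Q[:,0]-c[0],Q[:,1]-c[1])<r)&(abs(Q[:,2]-h)<tol)
    if k.sum()<10: return print("few",k.sum())
    R=cv2.minAreaRect((Q[k,:2]*1000).astype(np.float32)); b=cv2.boxPoints(R)
    e=[(np.linalg.norm(b[i+1]-b[i]),np.degrees(np.arctan2(*(b[i+1]-b[i])[::-1]))%180) for i in(0,1)]
    print(k.sum(),"z",round(float(np.median(Q[k,2])),4),"centre",np.round(R[0],1),"edges(len,dir)",np.round(e,1).tolist(),"median",np.round(np.median(Q[k],0)*1000,1))
E
python3 - <<'E'
from h import *
P=np.load("w2.npy")
top(P,(.476,.156),.0365);top(P,(.488,.064),.0265)
im=cv2.imread("pics/w2.png").astype(int)
for n,c in zip("abc",((.632,.132),(.634,.057),(.641,-.015))):
    top(P,c,.0115,.045,.0025)
E
```

```text
853 z 0.0362 centre [474.7 157.9] edges(len,dir) [[18.200000762939453, 123.80000305175781], [32.20000076293945, 33.79999923706055]] median [474.3 158.   36.2]
1003 z 0.0262 centre [489.1  66.3] edges(len,dir) [[32.79999923706055, 132.0], [27.0, 42.0]] median [488.6  67.   26.2]
2860 z 0.011 centre [632.  132.5] edges(len,dir) [[88.80000305175781, 95.30000305175781], [67.0, 5.300000190734863]] median [629.1 145.2  11. ]
1796 z 0.011 centre [616.   67.4] edges(len,dir) [[49.79999923706055, 129.39999389648438], [70.9000015258789, 39.400001525878906]] median [620.6  66.7  11. ]
2165 z 0.0112 centre [651.7 -28.3] edges(len,dir) [[53.599998474121094, 128.1999969482422], [86.9000015258789, 38.20000076293945]] median [650.4 -25.3  11.2]
```

```bash
python3 -c "
from h import *
plan(.489,.0663,.060,132)"
```

```text
t [-63.8 -25.8 138.5] w [ 0.  -0.  -2.4]
```

```bash
python3 -m creep '[{"wx":0,"wy":0,"wz":-1,"tx":-16,"ty":-6.5,"tz":34,"gripper":1},{"wx":0,"wy":0,"wz":-2.4,"tx":-32,"ty":-13,"tz":69,"gripper":1},{"wx":0,"wy":0,"wz":-2.4,"tx":-48,"ty":-19.5,"tz":104,"gripper":1},{"wx":0,"wy":0,"wz":-2.4,"tx":-64,"ty":-26,"tz":138,"gripper":1},{"wx":0,"wy":0,"wz":-2.4,"tx":-64,"ty":-26,"tz":138,"gripper":1}]' && python3 -c "
from h import *
plan(.489,.0663,.011,132)
im,P=cloud('wrist'); save(im,'w3.png'); top(P,(.489,.066),.0262)"
```

```text
time_s: 2.95
tool_pos: [0.4843, 0.0625, 0.0545]
tool_rot: [-179.4, -0.2, 131.9]
force: [-1.6, 0.2, -0.3]
grip_width: 0.087
grasp_force: 0.0
t [-0.4  6.5 43.4] w [-0.6 -0.2 -0.1]
2777 z 0.0261 centre [488.9  66.8] edges(len,dir) [[32.20000076293945, 131.8000030517578], [26.899999618530273, 41.79999923706055]] median [488.4  67.4  26.1]
```

```bash
python3 -m creep '[{"wx":0,"wy":0,"wz":0,"tx":0,"ty":3,"tz":15,"gripper":1},{"wx":0,"wy":0,"wz":0,"tx":0,"ty":6,"tz":30,"gripper":1},{"wx":0,"wy":0,"wz":0,"tx":0,"ty":6,"tz":41,"gripper":1},{"wx":0,"wy":0,"wz":0,"tx":0,"ty":6,"tz":43,"gripper":1},{"wx":0,"wy":0,"wz":0,"tx":0,"ty":6,"tz":43,"gripper":1}]' 12; python3 -c "
from h import *
plan(.489,.0667,.011,132)"
```

```text
time_s: 3.42
tool_pos: [0.4937, 0.0703, 0.0179]
tool_rot: [180.0, -0.0, 132.0]
force: [-0.3, -0.1, -0.0]
grip_width: 0.0871
grasp_force: 0.0
t [ 0.5 -5.9  6.9] w [ 0. -0.  0.]
```

```bash
python3 -m creep '[{"wx":0,"wy":0,"wz":0,"tx":0.5,"ty":-6,"tz":6,"gripper":1},{"wx":0,"wy":0,"wz":0,"tx":0.5,"ty":-6,"tz":6.5,"gripper":1},{"wx":0,"wy":0,"wz":0,"tx":0.5,"ty":-6,"tz":6.5,"gripper":1},{"wx":0,"wy":0,"wz":0,"tx":0.5,"ty":-6,"tz":6.5,"gripper":-0.2},{"wx":0,"wy":0,"wz":0,"tx":0.5,"ty":-6,"tz":6.5,"gripper":-0.5}]' 12; python3 -m creep '[{"wx":0,"wy":0,"wz":0,"tx":0,"ty":0,"tz":0,"gripper":-1},{"wx":0,"wy":0,"wz":0,"tx":0,"ty":0,"tz":0,"gripper":-1},{"wx":0,"wy":0,"wz":0,"tx":0,"ty":0,"tz":0,"gripper":-1},{"wx":0,"wy":0,"wz":0,"tx":0,"ty":0,"tz":0,"gripper":-1},{"wx":0,"wy":0,"wz":0,"tx":0,"ty":0,"tz":0,"gripper":-1}]' 12
```

```text
time_s: 3.83
tool_pos: [0.4895, 0.0653, 0.0115]
tool_rot: [179.9, 0.0, 131.9]
force: [0.8, -0.0, -0.6]
grip_width: 0.0799
grasp_force: 0.0
time_s: 4.25
tool_pos: [0.4892, 0.0653, 0.0111]
tool_rot: [180.0, -0.0, 131.9]
force: [-0.3, 0.3, -0.2]
grip_width: 0.0486
grasp_force: 0.0
```

```bash
python3 -m creep '[{"wx":0,"wy":0,"wz":0,"tx":0,"ty":0,"tz":0,"gripper":-1},{"wx":0,"wy":0,"wz":0,"tx":0,"ty":0,"tz":0,"gripper":-1},{"wx":0,"wy":0,"wz":0,"tx":0,"ty":0,"tz":0,"gripper":-1},{"wx":0,"wy":0,"wz":0,"tx":0,"ty":0,"tz":0,"gripper":-1},{"wx":0,"wy":0,"wz":0,"tx":0,"ty":0,"tz":0,"gripper":-1}]' 12; python3 -m creep '[{"wx":0,"wy":0,"wz":0,"tx":0,"ty":0,"tz":-10,"gripper":-1},{"wx":0,"wy":0,"wz":0,"tx":0,"ty":0,"tz":-35,"gripper":-1},{"wx":0,"wy":0,"wz":0,"tx":0,"ty":0,"tz":-60,"gripper":-1},{"wx":0,"wy":0,"wz":0,"tx":0,"ty":0,"tz":-80,"gripper":-1},{"wx":0,"wy":0,"wz":0,"tx":0,"ty":0,"tz":-80,"gripper":-1}]' 12; python3 -c "
from h import *
plan(.653,-.091,.10,95,2)"
```

```text
time_s: 4.67
tool_pos: [0.4892, 0.0653, 0.0111]
tool_rot: [180.0, 0.0, 131.9]
force: [-0.3, -0.0, 0.3]
grip_width: 0.0148
grasp_force: 0.0
time_s: 5.08
tool_pos: [0.4925, 0.0658, 0.096]
tool_rot: [179.6, 0.2, 131.9]
force: [0.9, 0.3, -0.5]
grip_width: 0.0002
grasp_force: 0.0
t [-112.     7.4   -1.6] w [ 0.2  0.  18.4]
t [-103.9   42.4   -1.7] w [ 0.2  0.  18.4]
```

```bash
python3 -c "
from h import *
im,P=cloud('wrist'); save(im,'w4.png'); top(P,(.489,.066),.0262,.05)
for c in('scene','wrist','side'):
  im,P=cloud(c)
  if c=='side': top(P,(.489,.066),.0262,.05);save(im,'s4.png')
  print(c,nets.place_of('relay',c)[:2])"
```

```text
2076 z 0.0261 centre [489.1  66.5] edges(len,dir) [[32.70000076293945, 132.5], [27.0, 42.5]] median [488.5  67.3  26.1]
scene [{'point': [0.4882, 0.0628, -0.0021], 'confidence': 0.62}]
wrist [{'point': [0.4869, 0.0633, 0.0055], 'confidence': 0.92}]
284 z 0.0269 centre [487.6  64. ] edges(len,dir) [[33.5, 132.8000030517578], [27.200000762939453, 42.79999923706055]] median [487.3  65.   26.9]
side [{'point': [0.4859, 0.0609, 0.0004], 'confidence': 0.6}]
```

View pics/w4.png

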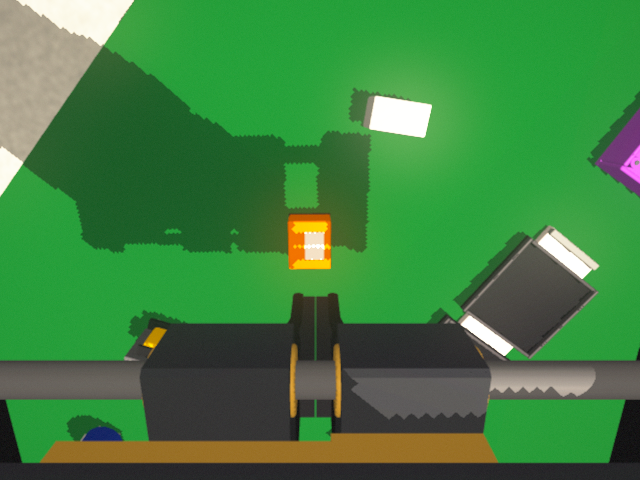

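View pics/w3.png

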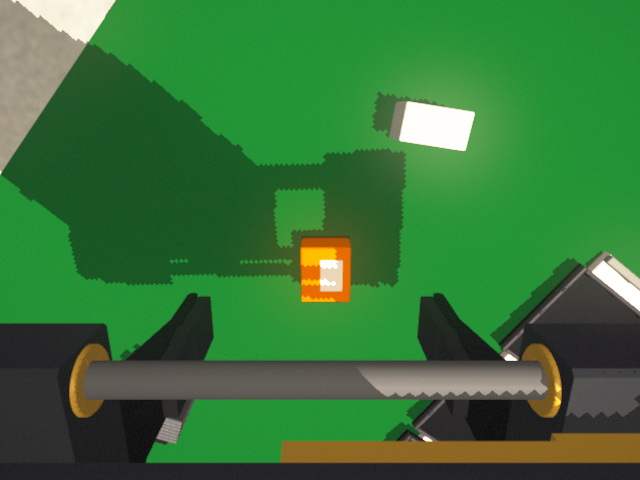

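Both views show the relay unmoved, at (309,242) and (325,270). The gripper closed on air although the numbers matched. I'll check where the fingertips really are against the reported TCP.

Run:
```python
from h import *
o=get_obs(); print(o["tool_pos"],o["tool_rot"],o["grip_width"],o["time_s"],np.round(o["qpos"],1))
im,P=cloud("wrist"); c=optics.camera_info("wrist")
R=Ro.from_euler('xyz',o["tool_rot"],degrees=True)
T=R.inv().apply((P.reshape(-1,3)-o["tool_pos"])).reshape(P.shape)
for v in range(290,341,5): print(v,[np.round(T[v,u]*1000).tolist() for u in (300,306,317,328,334)])
for n in("scene","side"):
    im,P=cloud(n)
    Q=P.reshape(-1,3); k=(np.hypot(Q[:,0]-.49,Q[:,1]-.066)<.07)&(Q[:,2]>.05)&(Q[:,2]<.13)
    for z in np.arange(.05,.13,.01):
        kk=k&(abs(Q[:,2]-z)<.005); print(n,round(z,3),kk.sum(),np.round(np.median(Q[kk],0),3) if kk.sum() else "")
    pc=optics.camera_info(n); 
    x=np.array(pc["R"])@np.array([.49,.066,.06])+pc["t"]; f=240/math.tan(math.radians(pc["fovy"])/2); u,v=int(x[0]/x[2]*f+pc["cx"]),int(x[1]/x[2]*f+pc["cy"])
    crop=im[max(0,v-60):v+60,max(0,u-80):u+80]; 
    if n=="side": save(cv2.resize(crop,None,fx=4,fy=4),"s5.png")
```

```text
[0.488324   0.06502912 0.09010557] [-1.79895192e+02 -3.70977757e-02  1.31915921e+02] 0.0004277815774935483 5.4333 [-39.3   4.   29.9 113.6  -2.2  63.   33.4]
290 [[-35.0, -10.0, 88.0], [-35.0, -6.0, 87.0], [-35.0, 2.0, 88.0], [-35.0, 10.0, 87.0], [-35.0, 14.0, 88.0]]
295 [[13.0, -5.0, -25.0], [-38.0, -6.0, 86.0], [-39.0, 2.0, 88.0], [13.0, 6.0, -25.0], [13.0, 9.0, -26.0]]
300 [[13.0, -5.0, -30.0], [12.0, -3.0, -28.0], [12.0, 2.0, -28.0], [13.0, 6.0, -30.0], [13.0, 8.0, -31.0]]
305 [[13.0, -5.0, -34.0], [12.0, -3.0, -32.0], [12.0, 2.0, -32.0], [12.0, 6.0, -32.0], [13.0, 8.0, -35.0]]
310 [[13.0, -5.0, -39.0], [12.0, -3.0, -36.0], [11.0, 2.0, -36.0], [11.0, 6.0, -36.0], [13.0, 8.0, -38.0]]
315 [[13.0, -5.0, -43.0], [12.0, -2.0, -40.0], [11.0, 2.0, -40.0], [11.0, 6.0, -40.0], [14.0, 8.0, -44.0]]
320 [[13.0, -5.0, -46.0], [12.0, -2.0, -45.0], [12.0, 2.0, -44.0], [12.0, 6.0, -44.0], [13.0, 8.0, -47.0]]
325 [[12.0, -4.0, -49.0], [12.0, -2.0, -49.0], [11.0, 2.0, -48.0], [12.0, 6.0, -48.0], [13.0, 8.0, -50.0]]
330 [[12.0, -4.0, -51.0], [12.0, -2.0, -51.0], [10.0, 2.0, -49.0], [11.0, 6.0, -51.0], [13.0, 7.0, -54.0]]
335 [[11.0, -4.0, -54.0], [11.0, -2.0, -54.0], [8.0, 2.0, -49.0], [11.0, 5.0, -54.0], [13.0, 7.0, -57.0]]
340 [[13.0, -4.0, -61.0], [12.0, -2.0, -58.0], [12.0, 2.0, -58.0], [12.0, 5.0, -58.0], [13.0, 7.0, -61.0]]
scene 0.05 0 
scene 0.06 0 
scene 0.07 0 
scene 0.08 0 
scene 0.09 0 
scene 0.1 0 
scene 0.11 5 [0.494 0.06  0.114]
scene 0.12 49 [0.494 0.062 0.119]
side 0.05 0 
side 0.06 0 
side 0.07 0 
side 0.08 0 
side 0.09 0 
side 0.1 0 
side 0.11 3 [0.485 0.071 0.115]
side 0.12 87 [0.484 0.07  0.121]
```

View pics/s5.png

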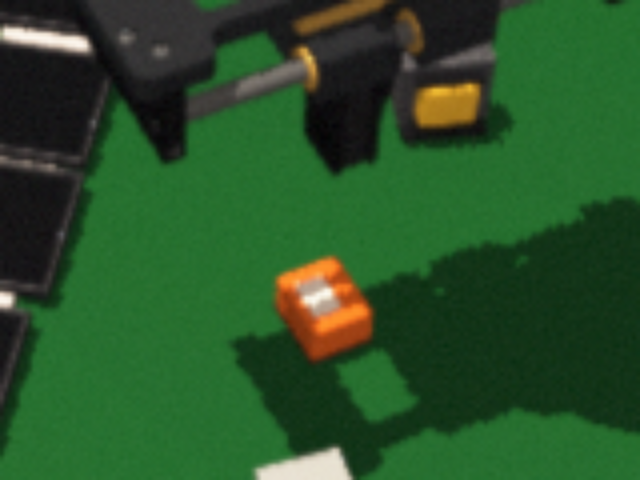

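The fingertips lie about 25 mm short of the reported TCP, at z≈0.115 with TCP at 0.090. The wrist, side and scene depth all agree on this, so the fingers closed above the relay. I'll go 25 mm lower with TCP z.

```bash
python3 -m creep '[{"wx":0,"wy":0,"wz":0,"tx":0,"ty":0,"tz":0,"gripper":1},{"wx":0,"wy":0,"wz":0,"tx":0,"ty":0,"tz":0,"gripper":1},{"wx":0,"wy":0,"wz":0,"tx":0,"ty":0,"tz":10,"gripper":1},{"wx":0,"wy":0,"wz":0,"tx":0,"ty":0,"tz":25,"gripper":1},{"wx":0,"wy":0,"wz":0,"tx":0,"ty":0,"tz":40,"gripper":1}]' 12 >/dev/null; python3 -m creep '[{"wx":0,"wy":0,"wz":0,"tx":0,"ty":0,"tz":0,"gripper":1},{"wx":0,"wy":0,"wz":0,"tx":0,"ty":0,"tz":0,"gripper":1},{"wx":0,"wy":0,"wz":0,"tx":0,"ty":0,"tz":0,"gripper":1},{"wx":0,"wy":0,"wz":0,"tx":0,"ty":0,"tz":0,"gripper":1},{"wx":0,"wy":0,"wz":0,"tx":0,"ty":0,"tz":0,"gripper":1}]' 12
python3 - <<'E'
from h import *
im,P=cloud("wrist"); o=get_obs()
R=Ro.from_euler('xyz',o["tool_rot"],degrees=True)
T=R.inv().apply((P.reshape(-1,3)-o["tool_pos"])).reshape(P.shape)
m=np.isfinite(T[...,2])&(abs(T[...,1])<.06)&(T[...,2]<.0)&(T[...,2]>-.06)&(T[...,0]<.03)&(T[...,0]>-.03)
for s in(-1,1):
    k=m&(T[...,1]*s>0); print(s,k.sum(),np.round(np.nanpercentile(T[k],[2,50,98],axis=0)*1000,1).tolist())
plan(.489,.0667,-.013,132); top(P,(.489,.066),.0262)
E
```

```text
time_s: 6.42
tool_pos: [0.4898, 0.0655, 0.0519]
tool_rot: [179.9, 0.0, 131.9]
force: [-0.4, 0.6, 0.3]
grip_width: 0.0591
grasp_force: 0.0
-1 2010 [[-5.6, -38.4, -59.5], [11.5, -30.7, -44.1], [13.5, -28.3, -24.6]]
1 2007 [[-5.6, 30.6, -59.4], [11.5, 33.0, -44.0], [13.4, 40.7, -24.6]]
t [ 1.5  0.2 64.8] w [ 0.1  0.  -0.1]
2867 z 0.0261 centre [489.   66.5] edges(len,dir) [[32.5, 131.60000610351562], [27.100000381469727, 41.599998474121094]] median [488.4  67.2  26.1]
```

```bash
python3 -m creep '[{"wx":0,"wy":0,"wz":0,"tx":1,"ty":0,"tz":15,"gripper":1},{"wx":0,"wy":0,"wz":0,"tx":1,"ty":0,"tz":32,"gripper":0.6},{"wx":0,"wy":0,"wz":0,"tx":1,"ty":0,"tz":48,"gripper":0.6},{"wx":0,"wy":0,"wz":0,"tx":1,"ty":0,"tz":60,"gripper":0.6},{"wx":0,"wy":0,"wz":0,"tx":1,"ty":0,"tz":65,"gripper":0.6}]' 12; python3 -m creep '[{"wx":0,"wy":0,"wz":0,"tx":0,"ty":0,"tz":0,"gripper":0},{"wx":0,"wy":0,"wz":0,"tx":0,"ty":0,"tz":0,"gripper":-0.3},{"wx":0,"wy":0,"wz":0,"tx":0,"ty":0,"tz":0,"gripper":-1},{"wx":0,"wy":0,"wz":0,"tx":0,"ty":0,"tz":0,"gripper":-1},{"wx":0,"wy":0,"wz":0,"tx":0,"ty":0,"tz":0,"gripper":-1}]' 12;python3 -m creep '[{"wx":0,"wy":0,"wz":0,"tx":0,"ty":0,"tz":0,"gripper":-1},{"wx":0,"wy":0,"wz":0,"tx":0,"ty":0,"tz":0,"gripper":-1},{"wx":0,"wy":0,"wz":0,"tx":0,"ty":0,"tz":0,"gripper":-1},{"wx":0,"wy":0,"wz":0,"tx":0,"ty":0,"tz":0,"gripper":-1},{"wx":0,"wy":0,"wz":0,"tx":0,"ty":0,"tz":0,"gripper":-1}]' 12
```

```text
time_s: 6.88
tool_pos: [0.4875, 0.0659, -0.0151]
tool_rot: [-179.9, -0.0, 131.9]
force: [-0.3, -0.1, 0.5]
grip_width: 0.0703
grasp_force: 0.0
time_s: 7.3
tool_pos: [0.4891, 0.0662, -0.0132]
tool_rot: [179.9, 0.0, 131.9]
force: [-0.9, -0.2, 0.0]
grip_width: 0.0444
grasp_force: 0.0
time_s: 7.72
tool_pos: [0.4886, 0.0661, -0.0138]
tool_rot: [180.0, 0.0, 131.9]
force: [-0.2, 0.4, 1.8]
grip_width: 0.0267
grasp_force: 12.0
```

```bash
python3 -m creep '[{"wx":0,"wy":0,"wz":0,"tx":0,"ty":0,"tz":-10,"gripper":-1},{"wx":0,"wy":0,"wz":0,"tx":0,"ty":0,"tz":-30,"gripper":-1},{"wx":0,"wy":0,"wz":0,"tx":0,"ty":0,"tz":-60,"gripper":-1},{"wx":0,"wy":0,"wz":0,"tx":0,"ty":0,"tz":-85,"gripper":-1},{"wx":0,"wy":0,"wz":0,"tx":0,"ty":0,"tz":-95,"gripper":-1}]' 12; python3 -c "
from h import *
plan(.653,-.091,.08,95,2)"
```

```text
time_s: 8.13
tool_pos: [0.4907, 0.0662, 0.0849]
tool_rot: [179.7, 0.1, 131.9]
force: [0.6, -1.2, -0.2]
grip_width: 0.0274
grasp_force: 12.0
t [-112.7    7.9    2.8] w [ 0.2  0.  18.4]
t [-104.4   43.1    2.7] w [ 0.2  0.  18.4]
```

```bash
python3 -m creep '[{"wx":0,"wy":0,"wz":3,"tx":-15,"ty":1,"tz":0,"gripper":-1},{"wx":0,"wy":0,"wz":7,"tx":-40,"ty":3,"tz":0,"gripper":-1},{"wx":0,"wy":0,"wz":11,"tx":-65,"ty":5,"tz":0,"gripper":-1},{"wx":0,"wy":0,"wz":15,"tx":-90,"ty":6.5,"tz":0,"gripper":-1},{"wx":0,"wy":0,"wz":18.4,"tx":-112,"ty":8,"tz":0,"gripper":-1}]' 12 >/dev/null; python3 -m creep '[{"wx":0,"wy":0,"wz":4,"tx":-25,"ty":11,"tz":0,"gripper":-1},{"wx":0,"wy":0,"wz":8,"tx":-52,"ty":22,"tz":0,"gripper":-1},{"wx":0,"wy":0,"wz":12,"tx":-79,"ty":33,"tz":0,"gripper":-1},{"wx":0,"wy":0,"wz":16,"tx":-96,"ty":39,"tz":0,"gripper":-1},{"wx":0,"wy":0,"wz":18.4,"tx":-104,"ty":43,"tz":0,"gripper":-1}]' 12; python3 -m creep '[{"wx":0,"wy":0,"wz":0,"tx":0,"ty":0,"tz":0,"gripper":-1},{"wx":0,"wy":0,"wz":0,"tx":0,"ty":0,"tz":0,"gripper":-1},{"wx":0,"wy":0,"wz":0,"tx":0,"ty":0,"tz":0,"gripper":-1},{"wx":0,"wy":0,"wz":0,"tx":0,"ty":0,"tz":0,"gripper":-1}]' 12
python3 - <<'E'
from h import *
im,P=cloud("wrist"); save(im,"w6.png"); np.save("w6.npy",P)
for q in ("dish_a",): print([(np.round(r["point"],3).tolist(),round(r["confidence"],2)) for r in nets.place_of(q,"wrist")][:4])
top(P,(.653,-.092),.0115,.045,.0022);plan(.653,-.091,-.004,95)
im,P=cloud("side")
print([(np.round(r["point"],3).tolist(),round(r["confidence"],2)) for r in nets.place_of(q,"side")][:4])
E
```

```text
time_s: 8.97
tool_pos: [0.6507, -0.0951, 0.0791]
tool_rot: [-179.9, 0.2, 94.6]
force: [-0.4, 0.1, -0.4]
grip_width: 0.0268
grasp_force: 12.0
time_s: 9.3
tool_pos: [0.6495, -0.0892, 0.0805]
tool_rot: [-179.9, -0.1, 95.2]
force: [0.1, -0.5, -0.2]
grip_width: 0.027
grasp_force: 12.0
[([0.657, -0.094, 0.01], 0.92), ([0.646, -0.01, 0.004], 0.74)]
8254 z 0.0111 centre [654.2 -83.8] edges(len,dir) [[73.5999984741211, 95.0999984741211], [66.19999694824219, 5.099999904632568]] median [654.7 -84.9  11.1]
t [-2.2  3.  85. ] w [-0.  -0.   0.2]
[([0.651, -0.09, 0.006], 0.7), ([0.628, 0.058, 0.009], 0.61), ([0.639, -0.017, 0.009], 0.58), ([0.634, 0.129, 0.009], 0.56)]
```

View pics/w6.png

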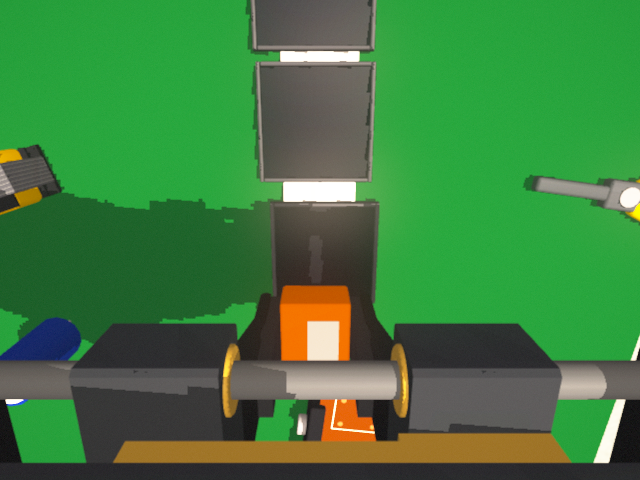

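The relay is held at (315,325). Dish c has corners at (258,64), (373,64), (371,180) and (261,180), and dish d's far edge runs (273,203)–(378,203). I'll turn these into centres.

Run:
```python
from h import *
P=np.load("w6.npy")
g=lambda u,v: np.nanmedian(P[v-1:v+2,u-1:u+2].reshape(-1,3),0)
C=[g(259,66),g(372,66),g(370,179),g(262,179)]; print(np.round(C,3),"c",np.round(np.mean(C,0),4))
D=[g(275,205),g(375,205)]; e=np.mean(D,0); r=np.array([np.cos(np.radians(95.2)),np.sin(np.radians(95.2))])
print(np.round(D,3),"d",e[:2]-r*.0325)
```

```text
[[ 0.609  0.015  0.014]
 [ 0.67   0.021  0.014]
 [ 0.677 -0.041  0.015]
 [ 0.614 -0.047  0.015]] c [ 0.6424 -0.013   0.0144]
[[ 0.622 -0.062  0.014]
 [ 0.682 -0.056  0.014]] d [ 0.65497391 -0.09124377]
```

```bash
python3 -m creep '[{"wx":0,"wy":0,"wz":0,"tx":-2.5,"ty":5,"tz":20,"gripper":-1},{"wx":0,"wy":0,"wz":0,"tx":-2.5,"ty":5,"tz":45,"gripper":-1},{"wx":0,"wy":0,"wz":0,"tx":-2.5,"ty":5,"tz":62,"gripper":-1},{"wx":0,"wy":0,"wz":0,"tx":-2.5,"ty":5,"tz":72,"gripper":-1},{"wx":0,"wy":0,"wz":0,"tx":-2.5,"ty":5,"tz":72,"gripper":-1}]' 12; python3 -m creep '[{"wx":0,"wy":0,"wz":0,"tx":0,"ty":0,"tz":0,"gripper":-1},{"wx":0,"wy":0,"wz":0,"tx":0,"ty":0,"tz":0,"gripper":-1},{"wx":0,"wy":0,"wz":0,"tx":0,"ty":0,"tz":0,"gripper":-1}]' 12; python3 -c "
from h import *
plan(.655,-.0912,-.004,95)"
```

```text
time_s: 9.92
tool_pos: [0.6534, -0.0915, 0.0067]
tool_rot: [-179.8, -0.0, 95.1]
force: [-1.0, 0.4, -1.2]
grip_width: 0.0268
grasp_force: 12.0
time_s: 10.17
tool_pos: [0.6566, -0.0925, 0.0107]
tool_rot: [179.8, 0.0, 95.1]
force: [-0.2, 0.8, 0.5]
grip_width: 0.0271
grasp_force: 12.0
t [ 1.4 -1.5 14.7] w [0.2 0.  0.1]
```

```bash
python3 -m creep '[{"wx":0,"wy":0,"wz":0,"tx":1,"ty":-1,"tz":5,"gripper":-1},{"wx":0,"wy":0,"wz":0,"tx":1,"ty":-1,"tz":10,"gripper":-1},{"wx":0,"wy":0,"wz":0,"tx":1,"ty":-1,"tz":14,"gripper":-1},{"wx":0,"wy":0,"wz":0,"tx":1,"ty":-1,"tz":14.5,"gripper":-1},{"wx":0,"wy":0,"wz":0,"tx":1,"ty":-1,"tz":14.5,"gripper":-1}]' 12; python3 -m creep '[{"wx":0,"wy":0,"wz":0,"tx":0,"ty":0,"tz":0,"gripper":-1},{"wx":0,"wy":0,"wz":0,"tx":0,"ty":0,"tz":0,"gripper":-1},{"wx":0,"wy":0,"wz":0,"tx":0,"ty":0,"tz":0,"gripper":-0.3},{"wx":0,"wy":0,"wz":0,"tx":0,"ty":0,"tz":0,"gripper":0},{"wx":0,"wy":0,"wz":0,"tx":0,"ty":0,"tz":0,"gripper":0.1}]' 12; python3 -m creep '[{"wx":0,"wy":0,"wz":0,"tx":0,"ty":0,"tz":0,"gripper":0.1},{"wx":0,"wy":0,"wz":0,"tx":0,"ty":0,"tz":0,"gripper":0.1},{"wx":0,"wy":0,"wz":0,"tx":0,"ty":0,"tz":-5,"gripper":0.1},{"wx":0,"wy":0,"wz":0,"tx":0,"ty":0,"tz":-20,"gripper":0.1},{"wx":0,"wy":0,"wz":0,"tx":0,"ty":0,"tz":-45,"gripper":0.1}]' 12; python3 -m creep '[{"wx":0,"wy":0,"wz":0,"tx":0,"ty":0,"tz":-35,"gripper":0.5},{"wx":0,"wy":0,"wz":0,"tx":0,"ty":0,"tz":-70,"gripper":0.6},{"wx":0,"wy":0,"wz":0,"tx":0,"ty":0,"tz":-70,"gripper":0.6},{"wx":0,"wy":0,"wz":0,"tx":0,"ty":0,"tz":-70,"gripper":0.6},{"wx":0,"wy":0,"wz":0,"tx":0,"ty":0,"tz":-70,"gripper":0.6}]' 12
python3 - <<'E'
from h import *
im,P=cloud("wrist"); save(im,"w7.png")
top(P,(.655,-.0912),.035)
im,P=cloud("side");top(P,(.655,-.0912),.035)
top(P,(.468,-.0625),.0465); top(P,(.48,-.17),.0605)
plan(.475,-.158,.10,90,1)
E
```

```text
time_s: 10.58
tool_pos: [0.6542, -0.0911, -0.0054]
tool_rot: [-180.0, -0.0, 95.1]
force: [-0.6, 0.8, 2.3]
grip_width: 0.0271
grasp_force: 12.0
time_s: 11.0
tool_pos: [0.6542, -0.0915, -0.0057]
tool_rot: [-180.0, 0.0, 95.1]
force: [-0.6, 0.2, 0.2]
grip_width: 0.0372
grasp_force: 0.0
time_s: 11.42
tool_pos: [0.6523, -0.091, 0.0384]
tool_rot: [-179.7, -0.0, 95.1]
force: [0.1, -1.0, -0.1]
grip_width: 0.0476
grasp_force: 0.0
time_s: 11.83
tool_pos: [0.6544, -0.0913, 0.1105]
tool_rot: [179.9, -0.0, 95.1]
force: [1.0, -0.0, -0.9]
grip_width: 0.0678
grasp_force: 0.0
1972 z 0.0346 centre [653.7 -91. ] edges(len,dir) [[32.20000076293945, 94.19999694824219], [27.0, 4.199999809265137]] median [653.7 -90.   34.6]
190 z 0.0353 centre [652.4 -93.7] edges(len,dir) [[34.5, 95.0], [27.700000762939453, 5.0]] median [651.9 -91.9  35.3]
197 z 0.0466 centre [467.1 -63.1] edges(len,dir) [[26.799999237060547, 105.5999984741211], [40.400001525878906, 15.600000381469727]] median [466.4 -62.2  46.6]
146 z 0.0611 centre [ 479.  -169.3] edges(len,dir) [[28.899999618530273, 98.19999694824219], [29.0, 8.199999809265137]] median [ 478.6 -169.4   61.1]
t [ -50.8 -183.7    9. ] w [-0.1 -0.   5.1]
```

Relay is upright in dish d (top at 0.0346 m, 1 mm off centre). Next the transformer.

```bash
python3 -c "
from h import *
plan(.467,-.0625,.11,106,1)"
```

```text
t [  45.  -183.2   -1. ] w [ -0.1  -0.  -10.9]
```

```bash
python3 -m creep '[{"wx":0,"wy":0,"wz":-2,"tx":9,"ty":-35,"tz":0,"gripper":1},{"wx":0,"wy":0,"wz":-5,"tx":19,"ty":-76,"tz":0,"gripper":1},{"wx":0,"wy":0,"wz":-8,"tx":29,"ty":-117,"tz":0,"gripper":1},{"wx":0,"wy":0,"wz":-10.9,"tx":38,"ty":-155,"tz":0,"gripper":1},{"wx":0,"wy":0,"wz":-10.9,"tx":45,"ty":-183,"tz":0,"gripper":1}]' 15; python3 -m creep '[{"wx":0,"wy":0,"wz":0,"tx":0,"ty":0,"tz":0,"gripper":1},{"wx":0,"wy":0,"wz":0,"tx":0,"ty":0,"tz":0,"gripper":1},{"wx":0,"wy":0,"wz":0,"tx":0,"ty":0,"tz":0,"gripper":1},{"wx":0,"wy":0,"wz":0,"tx":0,"ty":0,"tz":0,"gripper":1}]'
python3 - <<'E'
from h import *
im,P=cloud("wrist"); save(im,"w8.png"); np.save("w8.npy",P)
top(P,(.467,-.0625),.0465,.035,.002)
E
```

```text
time_s: 12.35
tool_pos: [0.4635, -0.0624, 0.1075]
tool_rot: [-179.7, -0.1, 106.2]
force: [-0.4, 0.0, 1.0]
grip_width: 0.0861
grasp_force: 0.0
time_s: 12.68
tool_pos: [0.4691, -0.0632, 0.1096]
tool_rot: [180.0, 0.1, 106.0]
force: [-0.2, -0.2, 0.7]
grip_width: 0.087
grasp_force: 0.0
1623 z 0.0461 centre [468.  -60.3] edges(len,dir) [[16.600000381469727, 113.30000305175781], [40.099998474121094, 23.299999237060547]] median [468.  -60.   46.1]
```

View pics/w8.png

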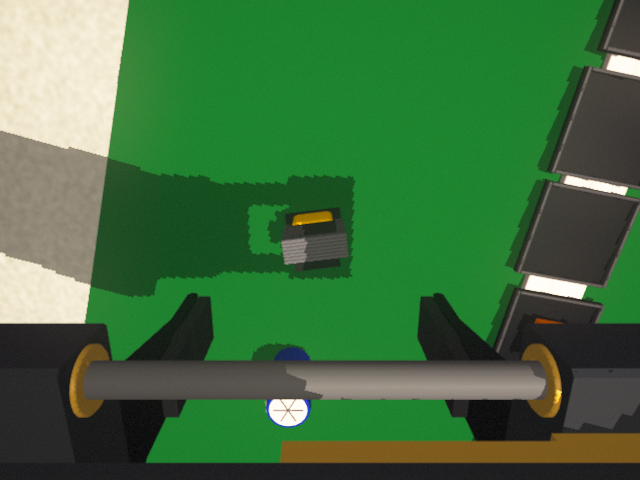

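The view shows the transformer at (315,240) with its core top a clean 40x16.6 mm, and the electrolytic at (288,405). The fit gives yaw 113.3 at (0.468,-0.060).

```bash
python3 -c "
from h import *
plan(.468,-.0605,-.010,113.3)"
```

```text
t [  3.2  -0.2 119.5] w [-0.   0.1 -7.3]
```

```bash
python3 -m creep '[{"wx":0,"wy":0,"wz":-4,"tx":3,"ty":0,"tz":25,"gripper":1},{"wx":0,"wy":0,"wz":-7.3,"tx":3,"ty":0,"tz":55,"gripper":1},{"wx":0,"wy":0,"wz":-7.3,"tx":3,"ty":0,"tz":85,"gripper":1},{"wx":0,"wy":0,"wz":-7.3,"tx":3,"ty":0,"tz":105,"gripper":1},{"wx":0,"wy":0,"wz":-7.3,"tx":3,"ty":0,"tz":115,"gripper":1}]' 25; python3 -m creep '[{"wx":0,"wy":0,"wz":0,"tx":0,"ty":0,"tz":3,"gripper":1},{"wx":0,"wy":0,"wz":0,"tx":0,"ty":0,"tz":4,"gripper":0.5},{"wx":0,"wy":0,"wz":0,"tx":0,"ty":0,"tz":4,"gripper":0},{"wx":0,"wy":0,"wz":0,"tx":0,"ty":0,"tz":4,"gripper":-0.5},{"wx":0,"wy":0,"wz":0,"tx":0,"ty":0,"tz":4,"gripper":-1}]' 25;python3 -m creep '[{"wx":0,"wy":0,"wz":0,"tx":0,"ty":0,"tz":0,"gripper":-1},{"wx":0,"wy":0,"wz":0,"tx":0,"ty":0,"tz":0,"gripper":-1},{"wx":0,"wy":0,"wz":0,"tx":0,"ty":0,"tz":0,"gripper":-1},{"wx":0,"wy":0,"wz":0,"tx":0,"ty":0,"tz":0,"gripper":-1},{"wx":0,"wy":0,"wz":0,"tx":0,"ty":0,"tz":0,"gripper":-1}]' 25
```

```text
time_s: 13.15
tool_pos: [0.4656, -0.0607, -0.0084]
tool_rot: [-179.7, 0.0, 113.3]
force: [0.0, 0.6, 0.1]
grip_width: 0.0868
grasp_force: 0.0
time_s: 13.57
tool_pos: [0.4684, -0.0599, -0.0083]
tool_rot: [179.9, 0.0, 113.3]
force: [-0.4, -0.2, 0.3]
grip_width: 0.0679
grasp_force: 0.0
time_s: 13.98
tool_pos: [0.4672, -0.0599, -0.0093]
tool_rot: [180.0, -0.0, 113.3]
force: [0.8, -0.1, 0.1]
grip_width: 0.0399
grasp_force: 25.0
```

```bash
python3 -m creep '[{"wx":0,"wy":0,"wz":0,"tx":0,"ty":0,"tz":-10,"gripper":-1},{"wx":0,"wy":0,"wz":0,"tx":0,"ty":0,"tz":-30,"gripper":-1},{"wx":0,"wy":0,"wz":0,"tx":0,"ty":0,"tz":-60,"gripper":-1},{"wx":0,"wy":0,"wz":0,"tx":0,"ty":0,"tz":-85,"gripper":-1},{"wx":0,"wy":0,"wz":0,"tx":0,"ty":0,"tz":-95,"gripper":-1}]' 25
python3 - <<'E'
from h import *
P=np.load("w6.npy")
g=lambda u,v: np.nanmedian(P[v-1:v+2,u-1:u+2].reshape(-1,3),0)
D=[g(257,46),g(372,45)]; e=np.mean(D,0); r=np.array([np.cos(np.radians(95.2)),np.sin(np.radians(95.2))])
print(np.round(D,3),"b",e[:2]+r*.0325)
plan(.636,.0575,.085,95,1); plan(.636,.0575,.085,95,2)
E
```

```text
time_s: 14.4
tool_pos: [0.4693, -0.0603, 0.0891]
tool_rot: [179.7, 0.1, 113.3]
force: [0.7, -0.4, -0.6]
grip_width: 0.04
grasp_force: 25.0
[[0.607 0.025 0.014]
 [0.669 0.031 0.015]] b [0.63488996 0.06004851]
t [ 42.3 199.7   5.1] w [ 0.3  0.  18.3]
t [21.1 99.9  2.6] w [0.2 0.  9.1]
t [36.7 95.2  2.3] w [0.2 0.  9.1]
```

```bash
python3 -m creep '[{"wx":0,"wy":0,"wz":2,"tx":3,"ty":14,"tz":0,"gripper":-1},{"wx":0,"wy":0,"wz":4,"tx":7,"ty":34,"tz":0,"gripper":-1},{"wx":0,"wy":0,"wz":6,"tx":12,"ty":57,"tz":0,"gripper":-1},{"wx":0,"wy":0,"wz":8,"tx":17,"ty":79,"tz":0,"gripper":-1},{"wx":0,"wy":0,"wz":9,"tx":21,"ty":100,"tz":0,"gripper":-1}]' 25 >/dev/null; python3 -m creep '[{"wx":0,"wy":0,"wz":2,"tx":9,"ty":22,"tz":0,"gripper":-1},{"wx":0,"wy":0,"wz":4,"tx":18,"ty":45,"tz":0,"gripper":-1},{"wx":0,"wy":0,"wz":6,"tx":28,"ty":68,"tz":0,"gripper":-1},{"wx":0,"wy":0,"wz":8,"tx":35,"ty":86,"tz":0,"gripper":-1},{"wx":0,"wy":0,"wz":9,"tx":38,"ty":95,"tz":0,"gripper":-1}]' 25; python3 -m creep '[{"wx":0,"wy":0,"wz":0,"tx":0,"ty":0,"tz":0,"gripper":-1},{"wx":0,"wy":0,"wz":0,"tx":0,"ty":0,"tz":0,"gripper":-1},{"wx":0,"wy":0,"wz":0,"tx":0,"ty":0,"tz":0,"gripper":-1},{"wx":0,"wy":0,"wz":0,"tx":0,"ty":0,"tz":0,"gripper":-1},{"wx":0,"wy":0,"wz":0,"tx":0,"ty":0,"tz":0,"gripper":-1}]' 25
python3 - <<'E'
from h import *
im,P=cloud("wrist"); save(im,"w9.png"); np.save("w9.npy",P)
print([(np.round(r["point"],3).tolist(),round(r["confidence"],2)) for r in nets.place_of("dish_a","wrist")][:4])
plan(.635,.0590,0,95)
E
```

```text
time_s: 15.23
tool_pos: [0.6344, 0.062, 0.0845]
tool_rot: [-180.0, -0.0, 95.4]
force: [-0.1, -0.0, -3.1]
grip_width: 0.0397
grasp_force: 25.0
time_s: 15.65
tool_pos: [0.6327, 0.0582, 0.0858]
tool_rot: [-180.0, -0.0, 95.2]
force: [-0.3, -0.3, -0.9]
grip_width: 0.0397
grasp_force: 25.0
[([0.656, -0.093, 0.012], 0.97), ([0.63, 0.135, 0.01], 0.7)]
t [ 0.   2.  85.9] w [ 0.  -0.   0.3]
```

View pics/w9.png

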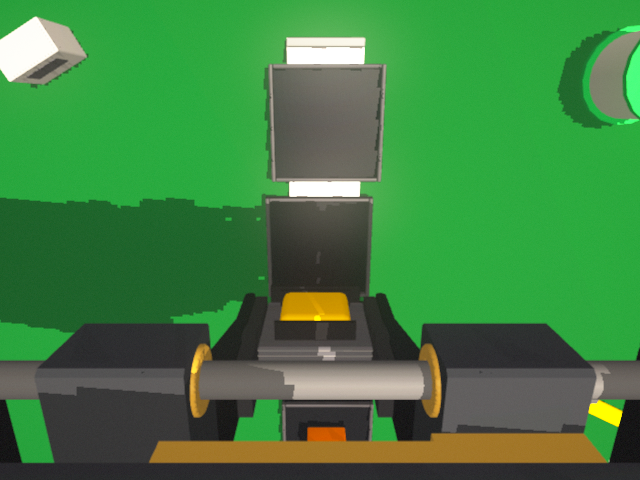

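The transformer is held over dish b, whose far edge is at (267–371,200). Dish a is at (271,67)–(380,179). Lowering now.

```bash
python3 - <<'E'
from h import *
P=np.load("w9.npy")
g=lambda u,v: np.nanmedian(P[v-1:v+2,u-1:u+2].reshape(-1,3),0)
C=[g(273,68),g(382,68),g(379,178),g(275,178)]; print(np.round(C,3),"a",np.round(np.mean(C,0),4))
D=[g(269,202),g(369,202)]; e=np.mean(D,0); r=np.array([np.cos(np.radians(95.2)),np.sin(np.radians(95.2))])
print(np.round(D,3),"b",e[:2]-r*.0325)
E
python3 -m creep '[{"wx":0,"wy":0,"wz":0,"tx":0,"ty":2,"tz":20,"gripper":-1},{"wx":0,"wy":0,"wz":0,"tx":0,"ty":2,"tz":42,"gripper":-1},{"wx":0,"wy":0,"wz":0,"tx":0,"ty":2,"tz":60,"gripper":-1},{"wx":0,"wy":0,"wz":0,"tx":0,"ty":2,"tz":70,"gripper":-1},{"wx":0,"wy":0,"wz":0,"tx":0,"ty":2,"tz":72,"gripper":-1}]' 25; python3 -m creep '[{"wx":0,"wy":0,"wz":0,"tx":0,"ty":0,"tz":0,"gripper":-1},{"wx":0,"wy":0,"wz":0,"tx":0,"ty":0,"tz":0,"gripper":-1},{"wx":0,"wy":0,"wz":0,"tx":0,"ty":0,"tz":0,"gripper":-1},{"wx":0,"wy":0,"wz":0,"tx":0,"ty":0,"tz":0,"gripper":-1}]' 25
```

```text
[[0.599 0.162 0.014]
 [0.66  0.168 0.014]
 [0.666 0.107 0.015]
 [0.604 0.101 0.014]] a [0.6321 0.1345 0.0144]
[[0.601 0.086 0.014]
 [0.662 0.091 0.014]] b [0.63467779 0.0562239 ]
time_s: 16.17
tool_pos: [0.6335, 0.0592, 0.0115]
tool_rot: [-179.8, 0.0, 95.3]
force: [-0.5, -1.0, -1.2]
grip_width: 0.04
grasp_force: 25.0
time_s: 16.5
tool_pos: [0.6363, 0.0595, 0.0149]
tool_rot: [179.9, -0.0, 95.3]
force: [-0.7, 0.6, -1.8]
grip_width: 0.0396
grasp_force: 25.0
```

```bash
python3 -m creep '[{"wx":0,"wy":0,"wz":0,"tx":-1.5,"ty":-1,"tz":5,"gripper":-1},{"wx":0,"wy":0,"wz":0,"tx":-1.5,"ty":-1,"tz":10,"gripper":-1},{"wx":0,"wy":0,"wz":0,"tx":-1.5,"ty":-1,"tz":14,"gripper":-1},{"wx":0,"wy":0,"wz":0,"tx":-1.5,"ty":-1,"tz":15,"gripper":-1},{"wx":0,"wy":0,"wz":0,"tx":-1.5,"ty":-1,"tz":15,"gripper":-1}]' 25; python3 -m creep '[{"wx":0,"wy":0,"wz":0,"tx":0,"ty":0,"tz":0,"gripper":-1},{"wx":0,"wy":0,"wz":0,"tx":0,"ty":0,"tz":0,"gripper":-1},{"wx":0,"wy":0,"wz":0,"tx":0,"ty":0,"tz":0,"gripper":0},{"wx":0,"wy":0,"wz":0,"tx":0,"ty":0,"tz":0,"gripper":0.3},{"wx":0,"wy":0,"wz":0,"tx":0,"ty":0,"tz":0,"gripper":0.3}]'; python3 -m creep '[{"wx":0,"wy":0,"wz":0,"tx":0,"ty":0,"tz":0,"gripper":0.3},{"wx":0,"wy":0,"wz":0,"tx":0,"ty":0,"tz":0,"gripper":0.3},{"wx":0,"wy":0,"wz":0,"tx":0,"ty":0,"tz":-5,"gripper":0.3},{"wx":0,"wy":0,"wz":0,"tx":0,"ty":0,"tz":-20,"gripper":0.3},{"wx":0,"wy":0,"wz":0,"tx":0,"ty":0,"tz":-45,"gripper":0.3}]'; python3 -m creep '[{"wx":0,"wy":0,"wz":0,"tx":0,"ty":0,"tz":-35,"gripper":0.6},{"wx":0,"wy":0,"wz":0,"tx":0,"ty":0,"tz":-60,"gripper":0.6},{"wx":0,"wy":0,"wz":0,"tx":0,"ty":0,"tz":-65,"gripper":0.6},{"wx":0,"wy":0,"wz":0,"tx":0,"ty":0,"tz":-65,"gripper":0.6},{"wx":0,"wy":0,"wz":0,"tx":0,"ty":0,"tz":-65,"gripper":0.6}]'
python3 - <<'E'
from h import *
im,P=cloud("wrist"); save(im,"w10.png")
top(P,(.635,.058),.055,.035,.002)
print("to film"); plan(.475,.157,.10,124,1); plan(.4745,.1575,.10,33.8,1)
E
```

```text
time_s: 16.92
tool_pos: [0.6344, 0.0577, -0.001]
tool_rot: [-180.0, -0.0, 95.3]
force: [-1.5, 0.2, 4.8]
grip_width: 0.0396
grasp_force: 25.0
time_s: 17.33
tool_pos: [0.6345, 0.0579, -0.0018]
tool_rot: [180.0, 0.0, 95.3]
force: [0.3, -0.1, 0.0]
grip_width: 0.05
grasp_force: 0.0
time_s: 17.75
tool_pos: [0.6325, 0.0576, 0.0425]
tool_rot: [-179.7, 0.0, 95.3]
force: [-0.2, -0.5, 1.2]
grip_width: 0.0562
grasp_force: 0.0
time_s: 18.17
tool_pos: [0.6345, 0.0579, 0.109]
tool_rot: [180.0, -0.0, 95.3]
force: [0.1, -0.4, -0.5]
grip_width: 0.0688
grasp_force: 0.0
1691 z 0.0546 centre [633.8  57.1] edges(len,dir) [[16.200000762939453, 95.5999984741211], [39.900001525878906, 5.599999904632568]] median [633.9  57.2  54.6]
to film
t [ 113.3 -148.8    8.1] w [ -0.1  -0.  -28.7]
t [ 113.9 -149.2    8.1] w [-0.1  0.  61.5]
```

```bash
python3 -m creep '[{"wx":0,"wy":0,"wz":5,"tx":16,"ty":-21,"tz":0,"gripper":0.8},{"wx":0,"wy":0,"wz":11,"tx":38,"ty":-50,"tz":0,"gripper":0.8},{"wx":0,"wy":0,"wz":17,"tx":60,"ty":-80,"tz":0,"gripper":0.8},{"wx":0,"wy":0,"wz":24,"tx":83,"ty":-110,"tz":0,"gripper":0.8},{"wx":0,"wy":0,"wz":30,"tx":114,"ty":-149,"tz":0,"gripper":0.8}]' 12 ; python3 -m creep '[{"wx":0,"wy":0,"wz":7,"tx":0,"ty":0,"tz":0,"gripper":0.8},{"wx":0,"wy":0,"wz":14,"tx":0,"ty":0,"tz":0,"gripper":0.8},{"wx":0,"wy":0,"wz":21,"tx":0,"ty":0,"tz":0,"gripper":0.8},{"wx":0,"wy":0,"wz":28,"tx":0,"ty":0,"tz":0,"gripper":0.8},{"wx":0,"wy":0,"wz":31.5,"tx":0,"ty":0,"tz":0,"gripper":0.8}]'; python3 -m creep '[{"wx":0,"wy":0,"wz":0,"tx":0,"ty":0,"tz":0,"gripper":0.8},{"wx":0,"wy":0,"wz":0,"tx":0,"ty":0,"tz":0,"gripper":0.8},{"wx":0,"wy":0,"wz":0,"tx":0,"ty":0,"tz":0,"gripper":0.8},{"wx":0,"wy":0,"wz":0,"tx":0,"ty":0,"tz":0,"gripper":0.8}]'
python3 - <<'E'
from h import *
im,P=cloud("wrist"); save(im,"w11.png")
top(P,(.475,.158),.0365,.035,.002)
plan(.4745,.1575,-.013,33.8)
E
```

```text
time_s: 18.63
tool_pos: [0.4899, 0.1467, 0.1068]
tool_rot: [-179.9, 0.2, 66.3]
force: [-0.7, 1.5, 0.2]
grip_width: 0.0779
grasp_force: 0.0
time_s: 19.05
tool_pos: [0.4915, 0.1464, 0.1073]
tool_rot: [-180.0, 0.2, 34.8]
force: [0.2, 0.2, 0.3]
grip_width: 0.0783
grasp_force: 0.0
time_s: 19.38
tool_pos: [0.4925, 0.1465, 0.1083]
tool_rot: [-180.0, 0.1, 35.2]
force: [0.3, 1.1, 0.2]
grip_width: 0.0786
grasp_force: 0.0
1327 z 0.0364 centre [474.6 157.8] edges(len,dir) [[18.0, 123.5], [32.099998474121094, 33.5]] median [475.2 158.2  36.4]
t [ -8.4 -19.4 121.5] w [0.  0.  1.3]
```

Film capacitor is confirmed at (0.4746, 0.1578), direction 123.5.

```bash
python3 -m creep '[{"wx":0,"wy":0,"wz":1.5,"tx":-4,"ty":-10,"tz":20,"gripper":0.8},{"wx":0,"wy":0,"wz":1.5,"tx":-8.4,"ty":-19.5,"tz":50,"gripper":0.8},{"wx":0,"wy":0,"wz":1.5,"tx":-8.4,"ty":-19.5,"tz":80,"gripper":0.8},{"wx":0,"wy":0,"wz":1.5,"tx":-8.4,"ty":-19.5,"tz":105,"gripper":0.8},{"wx":0,"wy":0,"wz":1.5,"tx":-8.4,"ty":-19.5,"tz":117,"gripper":0.8}]' 12; python3 -m creep '[{"wx":0,"wy":0,"wz":0,"tx":0,"ty":0,"tz":4,"gripper":0.8},{"wx":0,"wy":0,"wz":0,"tx":0,"ty":0,"tz":4,"gripper":0.3},{"wx":0,"wy":0,"wz":0,"tx":0,"ty":0,"tz":4,"gripper":0},{"wx":0,"wy":0,"wz":0,"tx":0,"ty":0,"tz":4,"gripper":-0.5},{"wx":0,"wy":0,"wz":0,"tx":0,"ty":0,"tz":4,"gripper":-1}]' 12;python3 -m creep '[{"wx":0,"wy":0,"wz":0,"tx":0,"ty":0,"tz":0,"gripper":-1},{"wx":0,"wy":0,"wz":0,"tx":0,"ty":0,"tz":0,"gripper":-1},{"wx":0,"wy":0,"wz":0,"tx":0,"ty":0,"tz":0,"gripper":-1},{"wx":0,"wy":0,"wz":0,"tx":0,"ty":0,"tz":0,"gripper":-1},{"wx":0,"wy":0,"wz":0,"tx":0,"ty":0,"tz":0,"gripper":-1}]' 12;python3 -m creep '[{"wx":0,"wy":0,"wz":0,"tx":0,"ty":0,"tz":0,"gripper":-1},{"wx":0,"wy":0,"wz":0,"tx":0,"ty":0,"tz":0,"gripper":-1},{"wx":0,"wy":0,"wz":0,"tx":0,"ty":0,"tz":0,"gripper":-1},{"wx":0,"wy":0,"wz":0,"tx":0,"ty":0,"tz":0,"gripper":-1}]' 12
```

```text
time_s: 19.85
tool_pos: [0.4724, 0.157, -0.0111]
tool_rot: [-180.0, 0.3, 33.6]
force: [-0.9, 0.2, 0.7]
grip_width: 0.0782
grasp_force: 0.0
time_s: 20.27
tool_pos: [0.476, 0.1583, -0.0109]
tool_rot: [-180.0, -0.2, 33.6]
force: [0.4, -0.1, 1.0]
grip_width: 0.0592
grasp_force: 0.0
time_s: 20.68
tool_pos: [0.4747, 0.1578, -0.0122]
tool_rot: [-180.0, -0.0, 33.6]
force: [-0.6, -1.0, -0.1]
grip_width: 0.0263
grasp_force: 0.0
time_s: 21.02
tool_pos: [0.4747, 0.1577, -0.0122]
tool_rot: [-180.0, 0.0, 33.6]
force: [0.7, -0.5, 0.8]
grip_width: 0.0178
grasp_force: 12.0
```

```bash
python3 -m creep '[{"wx":0,"wy":0,"wz":0,"tx":0,"ty":0,"tz":-10,"gripper":-1},{"wx":0,"wy":0,"wz":0,"tx":0,"ty":0,"tz":-30,"gripper":-1},{"wx":0,"wy":0,"wz":-4,"tx":0,"ty":0,"tz":-60,"gripper":-1},{"wx":0,"wy":0,"wz":-9,"tx":0,"ty":0,"tz":-90,"gripper":-1},{"wx":0,"wy":0,"wz":-15,"tx":0,"ty":0,"tz":-112,"gripper":-1}]' 12; python3 -m creep '[{"wx":0,"wy":0,"wz":-5,"tx":0,"ty":0,"tz":0,"gripper":-1},{"wx":0,"wy":0,"wz":-10,"tx":0,"ty":0,"tz":0,"gripper":-1}]' 12; python3 -c "
from h import *
plan(.6424,-.013,.10,95,2)"
```

```text
time_s: 21.43
tool_pos: [0.4757, 0.1576, 0.1027]
tool_rot: [179.9, -0.1, 48.8]
force: [-0.4, 1.1, -1.3]
grip_width: 0.0179
grasp_force: 12.0
time_s: 21.6
tool_pos: [0.4762, 0.1583, 0.1024]
tool_rot: [179.9, -0.3, 58.8]
force: [0.1, -0.4, -0.9]
grip_width: 0.0181
grasp_force: 12.0
t [-30.3 115.5   1.2] w [  0.1  -0.1 -18.1]
t [-64.6 100.3   1.2] w [  0.1  -0.1 -18.1]
```

```bash
python3 -m creep '[{"wx":0,"wy":0,"wz":-3,"tx":-4,"ty":16,"tz":0,"gripper":-1},{"wx":0,"wy":0,"wz":-7,"tx":-10,"ty":40,"tz":0,"gripper":-1},{"wx":0,"wy":0,"wz":-11,"tx":-17,"ty":66,"tz":0,"gripper":-1},{"wx":0,"wy":0,"wz":-15,"tx":-24,"ty":92,"tz":0,"gripper":-1},{"wx":0,"wy":0,"wz":-18,"tx":-30,"ty":115,"tz":0,"gripper":-1}]' 12 ; python3 -m creep '[{"wx":0,"wy":0,"wz":-4,"tx":-16,"ty":25,"tz":0,"gripper":-1},{"wx":0,"wy":0,"wz":-8,"tx":-32,"ty":50,"tz":0,"gripper":-1},{"wx":0,"wy":0,"wz":-12,"tx":-48,"ty":75,"tz":0,"gripper":-1},{"wx":0,"wy":0,"wz":-16,"tx":-60,"ty":92,"tz":0,"gripper":-1},{"wx":0,"wy":0,"wz":-18,"tx":-65,"ty":100,"tz":0,"gripper":-1}]' 12; python3 -m creep '[{"wx":0,"wy":0,"wz":0,"tx":0,"ty":0,"tz":0,"gripper":-1},{"wx":0,"wy":0,"wz":0,"tx":0,"ty":0,"tz":0,"gripper":-1},{"wx":0,"wy":0,"wz":0,"tx":0,"ty":0,"tz":0,"gripper":-1},{"wx":0,"wy":0,"wz":0,"tx":0,"ty":0,"tz":0,"gripper":-1},{"wx":0,"wy":0,"wz":0,"tx":0,"ty":0,"tz":0,"gripper":-1}]' 12; python3 -c "
from h import *
plan(.6424,-.013,-.0035,95)"
```

```text
time_s: 22.02
tool_pos: [0.5583, 0.0708, 0.1006]
tool_rot: [180.0, -0.0, 76.8]
force: [0.0, 0.2, -0.4]
grip_width: 0.0178
grasp_force: 12.0
time_s: 22.43
tool_pos: [0.6409, -0.0184, 0.1005]
tool_rot: [179.9, 0.2, 94.6]
force: [-0.5, 0.1, 1.1]
grip_width: 0.0179
grasp_force: 12.0
time_s: 22.85
tool_pos: [0.639, -0.0127, 0.0999]
tool_rot: [-180.0, -0.1, 94.7]
force: [0.5, 0.2, -1.0]
grip_width: 0.018
grasp_force: 12.0
t [ -0.7   3.4 103.4] w [-0.  -0.1 -0.3]
```

```bash
python3 -m creep '[{"wx":0,"wy":0,"wz":0,"tx":-1,"ty":3.5,"tz":20,"gripper":-1},{"wx":0,"wy":0,"wz":0,"tx":-1,"ty":3.5,"tz":45,"gripper":-1},{"wx":0,"wy":0,"wz":0,"tx":-1,"ty":3.5,"tz":70,"gripper":-1},{"wx":0,"wy":0,"wz":0,"tx":-1,"ty":3.5,"tz":85,"gripper":-1},{"wx":0,"wy":0,"wz":0,"tx":-1,"ty":3.5,"tz":90,"gripper":-1}]' 12; python3 -m creep '[{"wx":0,"wy":0,"wz":0,"tx":0,"ty":0,"tz":0,"gripper":-1},{"wx":0,"wy":0,"wz":0,"tx":0,"ty":0,"tz":0,"gripper":-1},{"wx":0,"wy":0,"wz":0,"tx":0,"ty":0,"tz":0,"gripper":-1},{"wx":0,"wy":0,"wz":0,"tx":0,"ty":0,"tz":0,"gripper":-1}]' 12; python3 -c "
from h import *
plan(.6424,-.013,-.0035,95)"
```

```text
time_s: 23.27
tool_pos: [0.6406, -0.0139, 0.0069]
tool_rot: [-179.7, -0.0, 94.6]
force: [-0.8, 0.2, -0.2]
grip_width: 0.0183
grasp_force: 12.0
time_s: 23.6
tool_pos: [0.6442, -0.015, 0.0114]
tool_rot: [179.9, -0.0, 94.6]
force: [0.5, 0.0, -0.8]
grip_width: 0.0182
grasp_force: 12.0
t [ 2.1 -1.7 14.9] w [ 0.1 -0.  -0.4]
```

```bash
python3 -m creep '[{"wx":0,"wy":0,"wz":0,"tx":1.5,"ty":-1,"tz":5,"gripper":-1},{"wx":0,"wy":0,"wz":0,"tx":1.5,"ty":-1,"tz":10,"gripper":-1},{"wx":0,"wy":0,"wz":0,"tx":1.5,"ty":-1,"tz":14,"gripper":-1},{"wx":0,"wy":0,"wz":0,"tx":1.5,"ty":-1,"tz":15,"gripper":-1},{"wx":0,"wy":0,"wz":0,"tx":1.5,"ty":-1,"tz":15,"gripper":-1}]' 12; python3 -m creep '[{"wx":0,"wy":0,"wz":0,"tx":0,"ty":0,"tz":0,"gripper":-1},{"wx":0,"wy":0,"wz":0,"tx":0,"ty":0,"tz":0,"gripper":-1},{"wx":0,"wy":0,"wz":0,"tx":0,"ty":0,"tz":0,"gripper":-0.5},{"wx":0,"wy":0,"wz":0,"tx":0,"ty":0,"tz":0,"gripper":-0.1},{"wx":0,"wy":0,"wz":0,"tx":0,"ty":0,"tz":0,"gripper":-0.1}]'; python3 -m creep '[{"wx":0,"wy":0,"wz":0,"tx":0,"ty":0,"tz":0,"gripper":-0.1},{"wx":0,"wy":0,"wz":0,"tx":0,"ty":0,"tz":0,"gripper":-0.1},{"wx":0,"wy":0,"wz":0,"tx":0,"ty":0,"tz":-5,"gripper":-0.1},{"wx":0,"wy":0,"wz":0,"tx":0,"ty":0,"tz":-20,"gripper":-0.1},{"wx":0,"wy":0,"wz":0,"tx":0,"ty":0,"tz":-45,"gripper":-0.1}]'; python3 -m creep '[{"wx":0,"wy":0,"wz":0,"tx":0,"ty":0,"tz":-35,"gripper":0.6},{"wx":0,"wy":0,"wz":0,"tx":0,"ty":0,"tz":-70,"gripper":0.6},{"wx":0,"wy":0,"wz":0,"tx":0,"ty":0,"tz":-75,"gripper":0.6},{"wx":0,"wy":0,"wz":0,"tx":0,"ty":0,"tz":-75,"gripper":0.6},{"wx":0,"wy":0,"wz":0,"tx":0,"ty":0,"tz":-75,"gripper":0.6}]'
python3 - <<'E'
from h import *
im,P=cloud("wrist"); save(im,"w12.png")
top(P,(.6424,-.013),.045,.035,.002)
print("to elec"); plan(.480,-.170,.125,85,2)
E
```

```text
time_s: 24.02
tool_pos: [0.642, -0.0132, -0.0046]
tool_rot: [-180.0, -0.1, 94.6]
force: [-2.6, 1.1, 6.5]
grip_width: 0.0176
grasp_force: 12.0
time_s: 24.43
tool_pos: [0.6416, -0.0136, -0.0057]
tool_rot: [-180.0, 0.0, 94.6]
force: [-0.4, -0.4, -0.9]
grip_width: 0.0285
grasp_force: 0.0
time_s: 24.85
tool_pos: [0.6399, -0.0135, 0.0387]
tool_rot: [-179.7, 0.0, 94.6]
force: [0.5, 0.1, -0.2]
grip_width: 0.0392
grasp_force: 0.0
time_s: 25.27
tool_pos: [0.6422, -0.0134, 0.1157]
tool_rot: [179.9, -0.0, 94.6]
force: [0.6, 0.4, -0.4]
grip_width: 0.0641
grasp_force: 0.0
1364 z 0.0449 centre [641.4 -11.6] edges(len,dir) [[32.29999923706055, 95.0999984741211], [17.700000762939453, 5.099999904632568]] median [641.6 -10.9  44.9]
to elec
t [-71.7 -86.7  -5.3] w [-0.  -0.   4.8]
t [-78.7 -80.4  -5.3] w [-0.  -0.   4.8]
```

```bash
python3 -m creep '[{"wx":0,"wy":0,"wz":1,"tx":-16,"ty":-18,"tz":-1,"gripper":0.8},{"wx":0,"wy":0,"wz":2,"tx":-34,"ty":-40,"tz":-2,"gripper":0.8},{"wx":0,"wy":0,"wz":3,"tx":-52,"ty":-62,"tz":-3,"gripper":0.8},{"wx":0,"wy":0,"wz":4,"tx":-68,"ty":-82,"tz":-4,"gripper":0.8},{"wx":0,"wy":0,"wz":5,"tx":-72,"ty":-87,"tz":-5,"gripper":0.8}]' 15 ; python3 -m creep '[{"wx":0,"wy":0,"wz":1,"tx":-20,"ty":-20,"tz":-1,"gripper":0.8},{"wx":0,"wy":0,"wz":2,"tx":-40,"ty":-40,"tz":-2,"gripper":0.8},{"wx":0,"wy":0,"wz":3,"tx":-60,"ty":-60,"tz":-3,"gripper":0.8},{"wx":0,"wy":0,"wz":4,"tx":-74,"ty":-75,"tz":-4,"gripper":0.8},{"wx":0,"wy":0,"wz":5,"tx":-79,"ty":-80,"tz":-5,"gripper":0.8}]'; python3 -m creep '[{"wx":0,"wy":0,"wz":0,"tx":0,"ty":0,"tz":0,"gripper":0.8},{"wx":0,"wy":0,"wz":0,"tx":0,"ty":0,"tz":0,"gripper":0.8},{"wx":0,"wy":0,"wz":0,"tx":0,"ty":0,"tz":0,"gripper":0.8},{"wx":0,"wy":0,"wz":0,"tx":0,"ty":0,"tz":0,"gripper":0.8}]'
python3 - <<'E'
from h import *
im,P=cloud("wrist"); save(im,"w13.png")
top(P,(.48,-.17),.0605,.035,.002)
plan(.480,-.170,-.002,85)
E
```

```text
time_s: 25.73
tool_pos: [0.5565, -0.0963, 0.1182]
tool_rot: [-179.7, 0.0, 89.2]
force: [-0.5, -0.3, -0.2]
grip_width: 0.0781
grasp_force: 0.0
time_s: 26.15
tool_pos: [0.4774, -0.1727, 0.1238]
tool_rot: [-179.8, -0.0, 84.3]
force: [-0.1, -0.2, -1.0]
grip_width: 0.078
grasp_force: 0.0
time_s: 26.48
tool_pos: [0.4814, -0.1693, 0.1245]
tool_rot: [-180.0, 0.0, 84.7]
force: [-0.1, 0.1, 0.7]
grip_width: 0.078
grasp_force: 0.0
1669 z 0.0602 centre [ 480.6 -168.2] edges(len,dir) [[29.0, 134.89999389648438], [29.200000762939453, 44.900001525878906]] median [ 480.7 -167.8   60.2]
t [ -0.5  -1.1 126.5] w [-0.   0.  -0.3]
```

```bash
python3 -m creep '[{"wx":0,"wy":0,"wz":0,"tx":1,"ty":-1,"tz":25,"gripper":0.8},{"wx":0,"wy":0,"wz":0,"tx":1,"ty":-1,"tz":50,"gripper":0.8},{"wx":0,"wy":0,"wz":0,"tx":1,"ty":-1,"tz":78,"gripper":0.8},{"wx":0,"wy":0,"wz":0,"tx":1,"ty":-1,"tz":100,"gripper":0.8},{"wx":0,"wy":0,"wz":0,"tx":1,"ty":-1,"tz":112,"gripper":0.8}]' 15; python3 -m creep '[{"wx":0,"wy":0,"wz":0,"tx":0,"ty":0,"tz":2,"gripper":0.8},{"wx":0,"wy":0,"wz":0,"tx":0,"ty":0,"tz":2,"gripper":0.3},{"wx":0,"wy":0,"wz":0,"tx":0,"ty":0,"tz":2,"gripper":0},{"wx":0,"wy":0,"wz":0,"tx":0,"ty":0,"tz":2,"gripper":-0.5},{"wx":0,"wy":0,"wz":0,"tx":0,"ty":0,"tz":2,"gripper":-1}]' 15;python3 -m creep '[{"wx":0,"wy":0,"wz":0,"tx":0,"ty":0,"tz":0,"gripper":-1},{"wx":0,"wy":0,"wz":0,"tx":0,"ty":0,"tz":0,"gripper":-1},{"wx":0,"wy":0,"wz":0,"tx":0,"ty":0,"tz":0,"gripper":-1},{"wx":0,"wy":0,"wz":0,"tx":0,"ty":0,"tz":0,"gripper":-1},{"wx":0,"wy":0,"wz":0,"tx":0,"ty":0,"tz":0,"gripper":-1}]' 15;python3 -m creep '[{"wx":0,"wy":0,"wz":0,"tx":0,"ty":0,"tz":0,"gripper":-1},{"wx":0,"wy":0,"wz":0,"tx":0,"ty":0,"tz":0,"gripper":-1}]' 15
```

```text
time_s: 26.95
tool_pos: [0.4781, -0.1685, 0.01]
tool_rot: [-179.8, 0.0, 84.7]
force: [0.3, 0.5, -1.2]
grip_width: 0.0786
grasp_force: 0.0
time_s: 27.37
tool_pos: [0.4806, -0.1697, 0.012]
tool_rot: [179.9, -0.0, 84.6]
force: [-0.1, -1.3, 0.5]
grip_width: 0.0595
grasp_force: 0.0
time_s: 27.78
tool_pos: [0.4795, -0.1695, 0.0109]
tool_rot: [180.0, -0.0, 84.6]
force: [0.0, -0.6, -0.1]
grip_width: 0.0297
grasp_force: 15.0
time_s: 27.95
tool_pos: [0.4795, -0.1696, 0.0108]
tool_rot: [180.0, -0.0, 84.6]
force: [-0.5, 0.1, 0.6]
grip_width: 0.0296
grasp_force: 15.0
```

```bash
python3 -m creep '[{"wx":0,"wy":0,"wz":0,"tx":0,"ty":0,"tz":-10,"gripper":-1},{"wx":0,"wy":0,"wz":0,"tx":0,"ty":0,"tz":-30,"gripper":-1},{"wx":0,"wy":0,"wz":0,"tx":0,"ty":0,"tz":-60,"gripper":-1},{"wx":0,"wy":0,"wz":0,"tx":0,"ty":0,"tz":-95,"gripper":-1},{"wx":0,"wy":0,"wz":0,"tx":0,"ty":0,"tz":-120,"gripper":-1}]' 15; python3 -m creep '[{"wx":0,"wy":0,"wz":0,"tx":0,"ty":0,"tz":0,"gripper":-1},{"wx":0,"wy":0,"wz":0,"tx":0,"ty":0,"tz":0,"gripper":-1}]' 15; python3 -c "
from h import *
plan(.632,.134,.13,95,2)"
```

```text
time_s: 28.37
tool_pos: [0.4798, -0.1705, 0.1336]
tool_rot: [179.9, 0.0, 84.5]
force: [1.1, -0.0, -0.1]
grip_width: 0.0295
grasp_force: 15.0
time_s: 28.53
tool_pos: [0.4806, -0.1698, 0.1326]
tool_rot: [179.8, -0.1, 84.6]
force: [-0.4, 0.4, -0.8]
grip_width: 0.0294
grasp_force: 15.0
t [158.3  61.    1.7] w [ 0.1 -0.  -5.2]
t [152.1  75.1   1.5] w [ 0.1 -0.  -5.2]
```

```bash
python3 -m creep '[{"wx":0,"wy":0,"wz":-1,"tx":18,"ty":7,"tz":0,"gripper":-1},{"wx":0,"wy":0,"wz":-2,"tx":50,"ty":19,"tz":0,"gripper":-1},{"wx":0,"wy":0,"wz":-3,"tx":86,"ty":33,"tz":0,"gripper":-1},{"wx":0,"wy":0,"wz":-4,"tx":122,"ty":47,"tz":0,"gripper":-1},{"wx":0,"wy":0,"wz":-5,"tx":158,"ty":61,"tz":0,"gripper":-1}]' 15 ; python3 -m creep '[{"wx":0,"wy":0,"wz":-1,"tx":34,"ty":17,"tz":0,"gripper":-1},{"wx":0,"wy":0,"wz":-2,"tx":68,"ty":34,"tz":0,"gripper":-1},{"wx":0,"wy":0,"wz":-3,"tx":102,"ty":50,"tz":0,"gripper":-1},{"wx":0,"wy":0,"wz":-4,"tx":134,"ty":66,"tz":0,"gripper":-1},{"wx":0,"wy":0,"wz":-5,"tx":152,"ty":75,"tz":0,"gripper":-1}]' 15; python3 -m creep '[{"wx":0,"wy":0,"wz":0,"tx":0,"ty":0,"tz":0,"gripper":-1},{"wx":0,"wy":0,"wz":0,"tx":0,"ty":0,"tz":0,"gripper":-1},{"wx":0,"wy":0,"wz":0,"tx":0,"ty":0,"tz":0,"gripper":-1},{"wx":0,"wy":0,"wz":0,"tx":0,"ty":0,"tz":0,"gripper":-1},{"wx":0,"wy":0,"wz":0,"tx":0,"ty":0,"tz":0,"gripper":-1}]' 15; python3 -c "
from h import *
plan(.632,.134,.0195,95)"
```

```text
time_s: 28.95
tool_pos: [0.5545, -0.0155, 0.1291]
tool_rot: [-179.8, -0.0, 89.7]
force: [0.5, -0.3, -0.1]
grip_width: 0.03
grasp_force: 15.0
time_s: 29.37
tool_pos: [0.6306, 0.1401, 0.1278]
tool_rot: [-179.8, -0.1, 95.0]
force: [-0.8, 0.5, 0.5]
grip_width: 0.0298
grasp_force: 15.0
time_s: 29.78
tool_pos: [0.6307, 0.1317, 0.1306]
tool_rot: [-180.0, 0.0, 94.4]
force: [-0.7, -0.4, -0.8]
grip_width: 0.0297
grasp_force: 15.0
t [  2.2   1.5 111.1] w [-0.   0.  -0.6]
```

```bash
python3 -m creep '[{"wx":0,"wy":0,"wz":0,"tx":1,"ty":1,"tz":20,"gripper":-1},{"wx":0,"wy":0,"wz":0,"tx":1,"ty":1,"tz":48,"gripper":-1},{"wx":0,"wy":0,"wz":0,"tx":1,"ty":1,"tz":75,"gripper":-1},{"wx":0,"wy":0,"wz":0,"tx":1,"ty":1,"tz":92,"gripper":-1},{"wx":0,"wy":0,"wz":0,"tx":1,"ty":1,"tz":98,"gripper":-1}]' 15; python3 -m creep '[{"wx":0,"wy":0,"wz":0,"tx":0,"ty":0,"tz":0,"gripper":-1},{"wx":0,"wy":0,"wz":0,"tx":0,"ty":0,"tz":0,"gripper":-1},{"wx":0,"wy":0,"wz":0,"tx":0,"ty":0,"tz":0,"gripper":-1},{"wx":0,"wy":0,"wz":0,"tx":0,"ty":0,"tz":0,"gripper":-1},{"wx":0,"wy":0,"wz":0,"tx":0,"ty":0,"tz":0,"gripper":-1}]' 15; python3 -c "
from h import *
plan(.632,.134,.0195,95)"
```

```text
time_s: 30.2
tool_pos: [0.6295, 0.1332, 0.0297]
tool_rot: [-179.7, 0.1, 94.5]
force: [-0.7, 0.5, -1.7]
grip_width: 0.0295
grasp_force: 15.0
time_s: 30.62
tool_pos: [0.633, 0.1347, 0.0342]
tool_rot: [179.9, -0.0, 94.6]
force: [0.1, 0.6, -0.8]
grip_width: 0.0298
grasp_force: 15.0
t [-0.6 -1.1 14.7] w [ 0.1 -0.  -0.4]
```

```bash
python3 -m creep '[{"wx":0,"wy":0,"wz":0,"tx":-1,"ty":-1,"tz":5,"gripper":-1},{"wx":0,"wy":0,"wz":0,"tx":-1,"ty":-1,"tz":10,"gripper":-1},{"wx":0,"wy":0,"wz":0,"tx":-1,"ty":-1,"tz":13.5,"gripper":-1},{"wx":0,"wy":0,"wz":0,"tx":-1,"ty":-1,"tz":14.5,"gripper":-1},{"wx":0,"wy":0,"wz":0,"tx":-1,"ty":-1,"tz":14.5,"gripper":-1}]' 15; python3 -m creep '[{"wx":0,"wy":0,"wz":0,"tx":0,"ty":0,"tz":0,"gripper":-1},{"wx":0,"wy":0,"wz":0,"tx":0,"ty":0,"tz":0,"gripper":-1},{"wx":0,"wy":0,"wz":0,"tx":0,"ty":0,"tz":0,"gripper":-0.3},{"wx":0,"wy":0,"wz":0,"tx":0,"ty":0,"tz":0,"gripper":0.2},{"wx":0,"wy":0,"wz":0,"tx":0,"ty":0,"tz":0,"gripper":0.3}]'; python3 -m creep '[{"wx":0,"wy":0,"wz":0,"tx":0,"ty":0,"tz":0,"gripper":0.3},{"wx":0,"wy":0,"wz":0,"tx":0,"ty":0,"tz":0,"gripper":0.3},{"wx":0,"wy":0,"wz":0,"tx":0,"ty":0,"tz":-5,"gripper":0.3},{"wx":0,"wy":0,"wz":0,"tx":0,"ty":0,"tz":-20,"gripper":0.3},{"wx":0,"wy":0,"wz":0,"tx":0,"ty":0,"tz":-45,"gripper":0.3}]'; python3 -m creep '[{"wx":0,"wy":0,"wz":0,"tx":0,"ty":0,"tz":-35,"gripper":0.3},{"wx":0,"wy":0,"wz":0,"tx":0,"ty":0,"tz":-70,"gripper":0.3},{"wx":0,"wy":0,"wz":0,"tx":-30,"ty":-30,"tz":-100,"gripper":0.3},{"wx":0,"wy":0,"wz":0,"tx":-60,"ty":-60,"tz":-110,"gripper":0.3},{"wx":0,"wy":0,"wz":0,"tx":-90,"ty":-90,"tz":-110,"gripper":0.3}]';python3 -m creep '[{"wx":0,"wy":0,"wz":0,"tx":0,"ty":0,"tz":0,"gripper":0.3},{"wx":0,"wy":0,"wz":0,"tx":0,"ty":0,"tz":0,"gripper":0.3},{"wx":0,"wy":0,"wz":0,"tx":0,"ty":0,"tz":0,"gripper":0.3},{"wx":0,"wy":0,"wz":0,"tx":0,"ty":0,"tz":0,"gripper":0.3}]'
python3 - <<'E'
from h import *
im,P=cloud("wrist"); save(im,"w14.png")
T=[("e",(.632,.134),.069),("t",(.635,.057),.055),("f",(.6424,-.012),.045),("r",(.654,-.091),.035)]
for n,c,h in T: print(n);top(P,c,h,.035,.003)
im,P=cloud("side")
for n,c,h in T: print(n,"side");top(P,c,h,.035,.003)
for q in("board","toy_shell"): print(q,nets.place_of(q,"side")[:1])
E
```

```text
time_s: 31.03
tool_pos: [0.6314, 0.1335, 0.0187]
tool_rot: [180.0, -0.0, 94.6]
force: [-1.4, -0.0, 5.9]
grip_width: 0.0294
grasp_force: 15.0
time_s: 31.45
tool_pos: [0.6308, 0.1334, 0.0177]
tool_rot: [-180.0, 0.0, 94.6]
force: [0.1, 0.3, 0.1]
grip_width: 0.0374
grasp_force: 0.0
time_s: 31.87
tool_pos: [0.6292, 0.133, 0.0621]
tool_rot: [-179.7, 0.1, 94.6]
force: [-0.3, 0.5, -0.0]
grip_width: 0.0562
grasp_force: 0.0
time_s: 32.28
tool_pos: [0.5582, 0.0449, 0.1768]
tool_rot: [179.6, -0.0, 94.7]
force: [0.8, -1.6, 0.7]
grip_width: 0.0564
grasp_force: 0.0
time_s: 32.62
tool_pos: [0.557, 0.0469, 0.173]
tool_rot: [180.0, -0.0, 94.7]
force: [-0.2, 0.2, -1.1]
grip_width: 0.0567
grasp_force: 0.0
e
1691 z 0.0686 centre [631.  134.3] edges(len,dir) [[28.700000762939453, 94.5999984741211], [29.700000762939453, 4.599999904632568]] median [630.9 134.7  68.6]
t
1169 z 0.0545 centre [633.9  56.8] edges(len,dir) [[16.100000381469727, 95.0], [40.5, 5.0]] median [633.8  57.   54.5]
f
558 z 0.0448 centre [641.8 -12.1] edges(len,dir) [[33.099998474121094, 96.80000305175781], [17.700000762939453, 6.800000190734863]] median [643.7  -5.9  44.8]
r
few 0
e side
255 z 0.0693 centre [629.1 132.4] edges(len,dir) [[28.100000381469727, 109.0], [28.5, 19.0]] median [629.5 132.9  69.3]
t side
216 z 0.0551 centre [632.  56.] edges(len,dir) [[29.0, 93.4000015258789], [39.900001525878906, 3.4000000953674316]] median [631.7  55.4  55.1]
f side
151 z 0.0455 centre [639.7 -14.2] edges(len,dir) [[35.0, 94.5999984741211], [18.100000381469727, 4.599999904632568]] median [639.  -12.6  45.5]
r side
187 z 0.0353 centre [652.4 -95. ] edges(len,dir) [[36.400001525878906, 96.19999694824219], [27.5, 6.199999809265137]] median [651.4 -92.   35.3]
board [{'point': [0.707, -0.2201, 0.0047], 'confidence': 0.78}]
toy_shell [{'point': [0.6358, 0.0564, 0.0126], 'confidence': 0.68}]
```

View pics/w14.png

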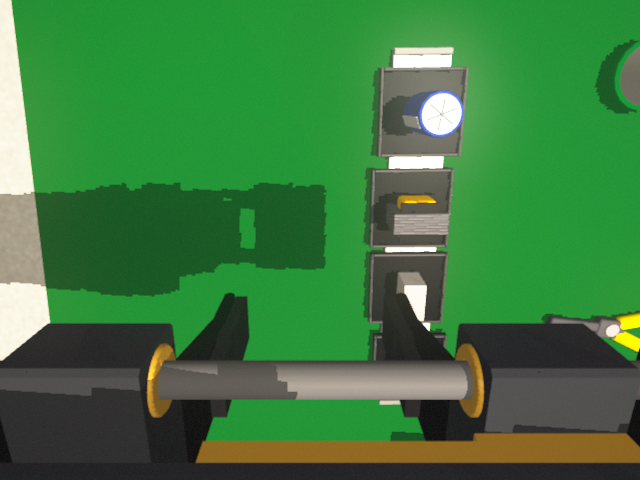

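The final view shows the electrolytic at (440,113), the transformer at (420,215) and the film capacitor at (412,290), each standing in its dish. The relay's dish is hidden by the finger, but the side depth puts it in place. All tops are at the right heights and within about 4 mm of the dish centres. Handing in.

```bash
python3 -c "
from cell import env
print(env.sign_off())"
```

```text
the job is handed in; nothing more can be done
None
```

The job is handed in at about 33 s: relay in dish_d (next to the board), film capacitor in dish_c, transformer in dish_b and electrolytic in dish_a (next to the toy shell), each measured upright and within about 4 mm of its dish centre; sign-off returned no verdict.

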